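Dry-fit the units on an instrument deck

ROBOT

A 7-joint arm with a two-finger parallel gripper is mounted at the origin on the work surface. World frame = base frame: x ahead of the robot, y to its left, z up, the work surface at z = 0. Lengths are in m, angles in rad, forces in N, time in s.
With the tool pointing down it reaches from about 0.425 to 0.95 m from the base axis. Payload 4.7 kg.
Tool frame: the origin (TCP) lies midway between the tips of the shut fingers; the grasp point (between the pads) lies 19 mm behind it; z points along the fingers, y is the direction in which the jaws open and shut (so a half turn about z gives the same grasp; the last joint's range is limited). The gripper opens to 87 mm and grips with 3 to 60 N. Pads are 19 mm wide; open, the fingers measure 117 mm over their backs; the gripper's body (75 mm by 190 mm) begins 51 mm behind the grasp point.
Start: joints at [-1.133, 0.469, -0.049, 1.532, 0.024, 1.141, -0.082], TCP at [0.304, 0.603, 0.223] pointing down, gripper open.
Joint ranges: [-2.59, 2.59], [-0.33, 1.99], [-1.39, 1.29], [0.1, 2.45], [-1.04, 4.18], [0.21, 1.99], [-2.66, 2.66]. Speed limits (rad/s): [2.57, 2.57, 3.14, 3.14, 3.14, 3.14, 3.14].

INTERFACE

Orientations are given as [roll, pitch, yaw] about the fixed x, y, z axes, in that order (R = Rz(yaw) Ry(pitch) Rx(roll)).
In Python, from cell import * gives the robot as it stands.
- The arm moves only by the tool carry_out, never from a script. Its argument "rows" is one flat list of numbers, 5 for each row, row after row: the shift along the tool's x, y, z in mm, then the turn about the tool's z in degrees, then the gripper command: -1 is shut, 1 is fully open, values between are in proportion. A call has 1 to 20 rows; each row shifts and turns the commanded pose from where the row before left it, along the tool's axes as they then stand; what a row does not reach is not made up. A row lasts 1/10 s, in which the tool goes at most 50 mm and 8.59 degrees, less where a joint would pass 70% of its speed; a pose out of reach is approached as far as the arm can. A call is refused whole if a number of a shift passes 50 or a number of a turn 8.59, either way. A call with a gripper value outside its range is refused whole. The fingers move at their own pace and stop on an object; the grip force is fixed at half the most. Time passes only in rows, so rows that do not move let the fingers close. It gives the time, the measured TCP pose, the force and the opening at its end, in the units of the state.
- sense(): the state, without advancing time (a new reading comes with each control period).
- snapshot(name): name is "scene" or "top" or "wrist"; returns a dict with "color" (420x560x3 uint8, red, green, blue), "fx", "fy", "cx", "cy" (pixels), "R" (3x3) and "t" (3): a world point X has camera coordinates R X + t; the wrist camera has in their place "tool_from_camera" (4x4, takes a point from camera to tool coordinates, whose origin is the TCP and whose axes are the flange's). Camera axes: x right, y down, z forward; pixel columns grow to the right and rows downward; lengths in m; the calibration is good to about 2 mm. The wrist camera is an equidistant fisheye: a pixel r from the principal point sees the ray r / f radians off the axis. A picture is of the moment at which its call begins: read the wrist's pose just before it. There is no depth.
- job_done(): hands the job in, once; it reports no verdict.
The state is a dict: "time": time; "q": joint angles; "joint_velocities": joint speeds; "joint_efforts": joint torques, N m; "tool_pos": TCP position; "eef_rot": TCP orientation; "force": force on the tool from outside, world axes, zero at the start; "torque": the same for the moment, N m; "finger_gap": finger opening in m.
Only numpy, scipy, OpenCV 4.12 (cv2) and the standard library are available. Lean on these libraries where they do the work, as an engineer would, in place of code of your own. Each camera call takes 0.05 s, during which the arm holds its last target.

TASK

Dry-fit the instrument deck: stand the gold electronics box on the raised deck midway between the sensor mast and the connector bracket, its long side running in line with the two, and lay the finned converter on top of it, centred and lengthwise the same way. Put the white sensor head centred on the mast's round top flange, and stand the ball-tipped probe upright on the deck straight behind the electronics box, on the side away from the robot, 100 mm from the box's centre to the probe's centre. Set every unit down gently, the right way up.

Things in the scene. Friction and masses are not known exactly. Their poses are not given: they have to be found in the camera images.
- deck: Raised deck, fixed; place and yaw vary: aluminium plate, 280 mm deep (x, away from the robot), 320 wide (y), flat top 40 mm above the bench, over a 300 x 340 base plate. Origin: centre of the underside, at bench height; z up. Corner rods rise 32 mm above it (x +-127, y +-147); at the rear a post 34 mm high (x 105, y 118) and a connector 15 mm high (x 110, y -108). A hex key lies at its front.
- mast: Sensor mast, fixed on the deck: gold tapering column, round foot 66 mm, flat round top flange 76 mm across, 105 mm above the deck. Origin: centre of its foot on the deck; z up, x away from the robot, y along the line through mast and bracket. Mast and bracket centres are 240 mm apart; either may be on the left.
- bracket: Connector bracket, fixed on the deck: upside-down T of aluminium, base 70 mm (x) by 46 mm (y), upright plate 70 mm wide, 74 mm high overall, two gold connectors on each side. Origin: centre of its base on the deck; z up; same axes as the mast.
- ebox: Electronics box, loose, about 0.4 kg: gold, ribbed long sides (ribs 1 mm, for looks only), flat lid. 54 mm wide (x), 100 long (y), 40 high; a mounting foot (5 high, 50 wide) at each short end makes it 120 long overall. Origin: centre of the underside; z up. Starts on the bench left or right of the deck; may go either way round.
- converter: Converter, loose, about 0.2 kg: dark grey block 44 mm wide (x), 80 long (y), 30 high; its upper 12 mm are six cooling fins along its length, the outer ones 0.3 mm inside its sides. Origin: centre of the underside; z up. Starts on the bench left or right of the deck; may go either way round.
- head: Sensor head, loose, about 0.15 kg: white box 40 mm wide (x), 64 long (y), 28 high, a lug 5 high at each short end (83 overall); on top a yellow square and a steel stub, 16 across, 7 high, 22 mm from the centre towards +y. Origin: centre of the underside; z up. Starts on the bench left or right of the deck; its direction on the mast is free.
- probe: Ball-tipped probe, loose, about 0.2 kg, standing: round foot 52 mm across, 8 thick; slender cone (24 mm across above the foot, 9 under the ball); steel ball 28 mm across, its centre 126 mm above the underside; 140 mm high. Origin: centre of the underside; z up. Starts on the bench left or right of the deck.
Not all that is in view belongs to the job. What is shaped like the probe but red is not meant.

How it is judged:
At the end, for the whole second after the job is handed in: Box flat on deck, centre within 15 mm of midway between mast and bracket, long side within 0.2 rad of their line; converter on it within 12 mm, 0.2 rad; head on mast flange within 12 mm; probe on deck behind box at 85-115 mm, within 20 mm of straight behind; all upright, released, at rest (z of ebox in the frame of deck between 0.036 and 0.045 m and x of ebox in the frame of mast between -0.015 and 0.015 m and horizontal distance between ebox and mast below 0.135 m and horizontal distance between ebox and bracket below 0.135 m and angle between the y axis of ebox and the y axis of mast, either way round below 0.2 rad and z of converter in the frame of ebox between 0.036 and 0.045 m and horizontal distance between converter and ebox below 0.012 m and angle between the y axis of converter and the y axis of ebox, either way round below 0.2 rad and z of head in the frame of mast between 0.101 and 0.11 m and horizontal distance between head and mast below 0.012 m and z of probe in the frame of deck between 0.036 and 0.045 m and horizontal distance between probe and ebox between 0.085 and 0.115 m and y of probe in the frame of ebox between -0.02 and 0.02 m and x of probe in the frame of mast above 0.05 m and angle between each of ebox, converter, head, probe's own z axis and vertical below 0.1 rad and linear speed of each of ebox, converter, head, probe below 0.02 m/s and angular speed of each of ebox, converter, head, probe below 0.2 rad/s); the robot touches nothing.
It fails at once if A unit was dropped: it moved at over 0.6 m/s, as after falling 18 mm, while the fingers were not touching it ((contact force between the fingers and ebox below 0.02 N and linear speed of ebox above 0.6 m/s) or (contact force between the fingers and converter below 0.02 N and linear speed of converter above 0.6 m/s) or (contact force between the fingers and head below 0.02 N and linear speed of head above 0.6 m/s) or (contact force between the fingers and probe below 0.02 N and linear speed of probe above 0.6 m/s)).
It also fails if it takes over 112 s, if anything falls off the work surface, if the arm or the gripper's body presses on something with over 40 N, if the wrist force passes 120 N, or if a joint passes its speed limit or range.

## Working session

There is one attempt and no reset: what is moved stays moved. The work goes in short steps, Python scripts to look and compute and a tool call to move; the robot and the scene stay as the last step left them, time stands still between calls to the robot, and variables do not carry over. Pictures are saved under pics/ and viewed, and the job is handed in when it is done.

Besides the shell and the picture viewer there is one more tool, called after "Emit:" as name(argument=value, ...) on one line, values as JSON. carry_out: Moves the arm, as the interface text tells. Its arguments: {"type":"object","properties":{"rows":{"type":"array"}},"required":["rows"]}

```bash
ls; mkdir -p pics; python3 - <<'E'
from cell import *
import cv2,pickle
s=sense();print(s)
d={}
for n in("scene","top","wrist"):
    c=snapshot(n);d[n]=c;print(n,{k:v for k,v in c.items() if k!='color'})
    cv2.imwrite(f"pics/{n}0.png",cv2.resize(c["color"][:,:,::-1],(784,588),interpolation=cv2.INTER_CUBIC))
pickle.dump((s,d),open("d0.pkl","wb"))
E
```

```text
pics
{'time': 0.0, 'q': array([-1.13288245,  0.46943879, -0.04862444,  1.53370611,  0.02412461,
        1.14100126, -0.08234221]), 'joint_velocities': array([-6.46728845e-05,  8.21365344e-05,  2.44280966e-04,  1.43034914e-03,
       -1.27164140e-03, -3.31425949e-04, -2.11079020e-04]), 'joint_efforts': array([ 5.81680506e-04, -5.07974625e+01, -8.01298558e-02, -2.36158258e+01,
       -6.12754701e-02,  3.80466250e-02,  1.99834176e-04]), 'tool_pos': array([0.30348671, 0.60224455, 0.22149617]), 'eef_rot': array([-3.13962764e+00,  8.21156083e-05,  2.67480514e+00]), 'force': array([ 0.6043531 ,  0.38162723, -1.12058619]), 'torque': array([-0.0170465 , -0.00405102, -0.02829585]), 'finger_gap': 0.08712905870566963}
scene {'fx': 486.76435370499553, 'fy': 486.76435370499553, 'cx': 274.51551679663555, 'cy': 202.36531132291228, 'R': array([[-0.77820739,  0.62779577, -0.01630151],
       [ 0.52316044,  0.63370615, -0.5698418 ],
       [-0.34741391, -0.4519834 , -0.82159271]]), 't': array([ 0.40849081, -0.16823708,  1.33537871])}
top {'fx': 472.8203462968032, 'fy': 472.8203462968032, 'cx': 281.0475079981441, 'cy': 206.95733034463717, 'R': array([[ 0.00656719, -0.99979961,  0.0189106 ],
       [-0.9938257 , -0.00862021, -0.11061726],
       [ 0.11075811, -0.01806739, -0.99368315]]), 't': array([-0.09241468,  0.4952116 ,  1.34188635])}
wrist {'fx': 325.19226210127806, 'fy': 325.19226210127806, 'cx': 279.63653382223214, 'cy': 207.27561190433428, 'tool_from_camera': array([[ 5.12066319e-04, -9.63760655e-01, -2.66767946e-01,
         7.34557531e-02],
       [ 9.99999806e-01,  3.98550692e-04,  4.79663111e-04,
         1.02256557e-03],
       [-3.55959885e-04, -2.66768140e-01,  9.63760672e-01,
        -1.62980105e-01],
       [ 0.00000000e+00,  0.00000000e+00,  0.00000000e+00,
         1.00000000e+00]])}
```

View pics/scene0.png

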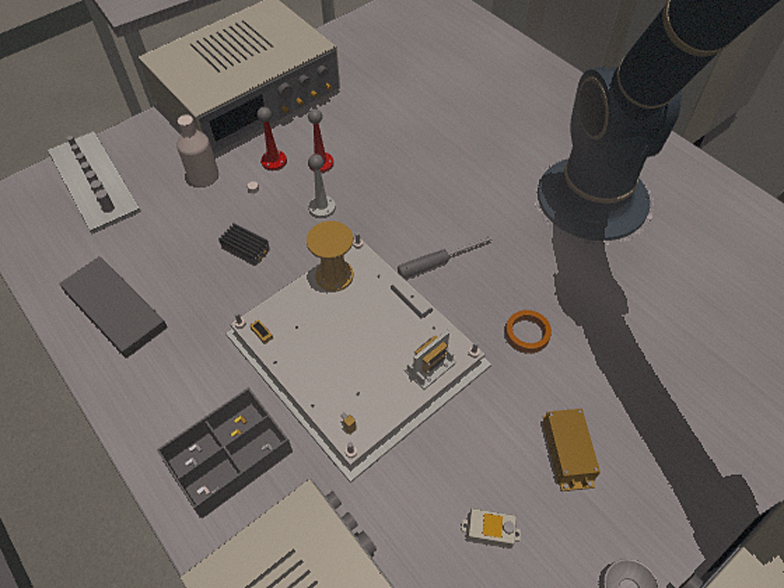

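View pics/top0.png

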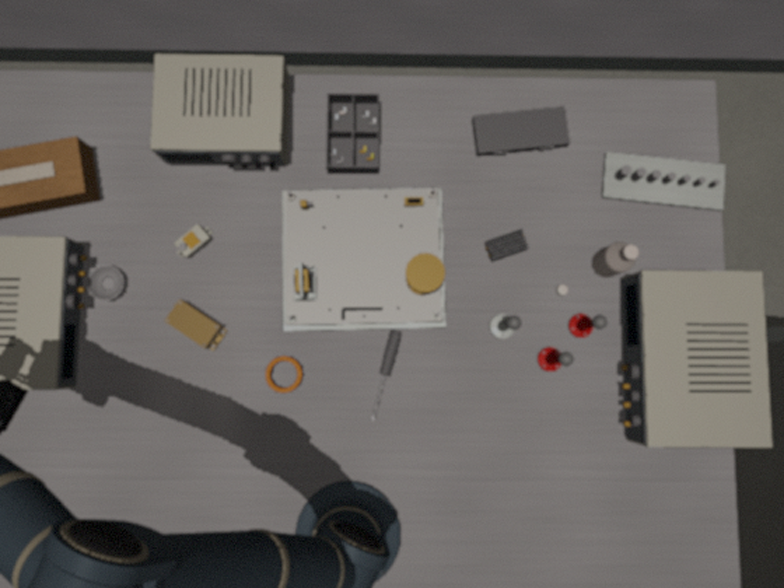

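View pics/wrist0.png

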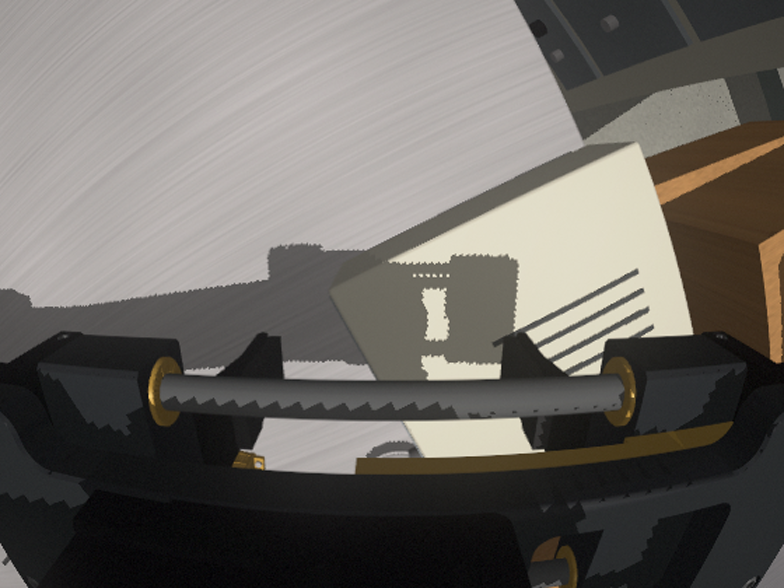

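```bash
cat > h.py <<'E'
import numpy as np,cv2,pickle
from scipy.optimize import least_squares
def crop(c,x0,y0,w,h,k,fn,grid=10):
    im=c["color"][y0:y0+h,x0:x0+w,::-1]
    im=cv2.resize(im,None,fx=k,fy=k,interpolation=cv2.INTER_CUBIC)
    for x in range((x0+grid-1)//grid*grid,x0+w,grid):
        X=int((x-x0+.5)*k);cv2.line(im,(X,0),(X,8),(0,0,255),1);cv2.putText(im,str(x),(X-10,20),0,.4,(0,0,255),1)
    for y in range((y0+grid-1)//grid*grid,y0+h,grid):
        Y=int((y-y0+.5)*k);cv2.line(im,(0,Y),(8,Y),(0,0,255),1);cv2.putText(im,str(y),(10,Y+4),0,.4,(0,0,255),1)
    cv2.imwrite(fn,im)
def proj(c,P):
    P=np.atleast_2d(P);X=P@np.array(c["R"]).T+c["t"]
    return np.c_[c["fx"]*X[:,0]/X[:,2]+c["cx"],c["fy"]*X[:,1]/X[:,2]+c["cy"]]
def unproj(c,uv,z):
    R=np.array(c["R"]);o=-R.T@c["t"];d=R.T@np.array([(uv[0]-c["cx"])/c["fx"],(uv[1]-c["cy"])/c["fy"],1])
    return o+d*(z-o[2])/d[2]
def pose(p,L,z0):
    c,s=np.cos(p[2]),np.sin(p[2]);L=np.atleast_2d(L)
    return np.c_[p[0]+c*L[:,0]-s*L[:,1],p[1]+s*L[:,0]+c*L[:,1],z0+L[:,2]]
def fit(obs,p0,z0):
    """obs: list of (cam, local pt, uv)"""
    f=lambda p:np.concatenate([proj(c,pose(p,l,z0))[0]-uv for c,l,uv in obs])
    r=least_squares(f,p0,loss='soft_l1');return r.x,r.fun.reshape(-1,2)
def wcam(c,s):
    from scipy.spatial.transform import Rotation as Ro
    T=np.eye(4);T[:3,:3]=Ro.from_euler('xyz',s['eef_rot']).as_matrix();T[:3,3]=s['tool_pos']
    return T@np.array(c["tool_from_camera"])
def wproj(c,W,P):
    P=np.atleast_2d(P);X=(P-W[:3,3])@W[:3,:3]
    rho=np.linalg.norm(X[:,:2],axis=1);th=np.arctan2(rho,X[:,2])
    return np.c_[c["fx"]*th*X[:,0]/rho+c["cx"],c["fy"]*th*X[:,1]/rho+c["cy"]]
def wunproj(c,W,uv,z):
    a=np.array([(uv[0]-c["cx"])/c["fx"],(uv[1]-c["cy"])/c["fy"]]);th=np.linalg.norm(a)
    d=np.r_[a/th*np.sin(th),np.cos(th)];d=W[:3,:3]@d
    return W[:3,3]+d*(z-W[2,3])/d[2]
E
python3 - <<'E'
from h import *
s,d=pickle.load(open("d0.pkl","rb"))
t,c=d["top"],d["scene"]
crop(t,110,150,60,110,7,"pics/a1.png")
crop(t,195,125,130,115,6,"pics/a2.png")
crop(t,335,155,115,115,6,"pics/a3.png")
crop(c,320,280,115,120,6,"pics/a4.png")
crop(c,150,70,115,145,5,"pics/a5.png")
crop(c,155,160,200,190,4,"pics/a6.png")
E
```

```text
(no output)
```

View pics/a1.png

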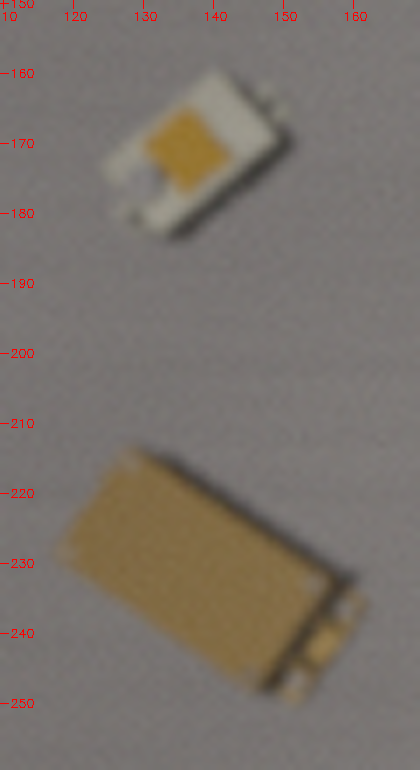

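View pics/a2.png

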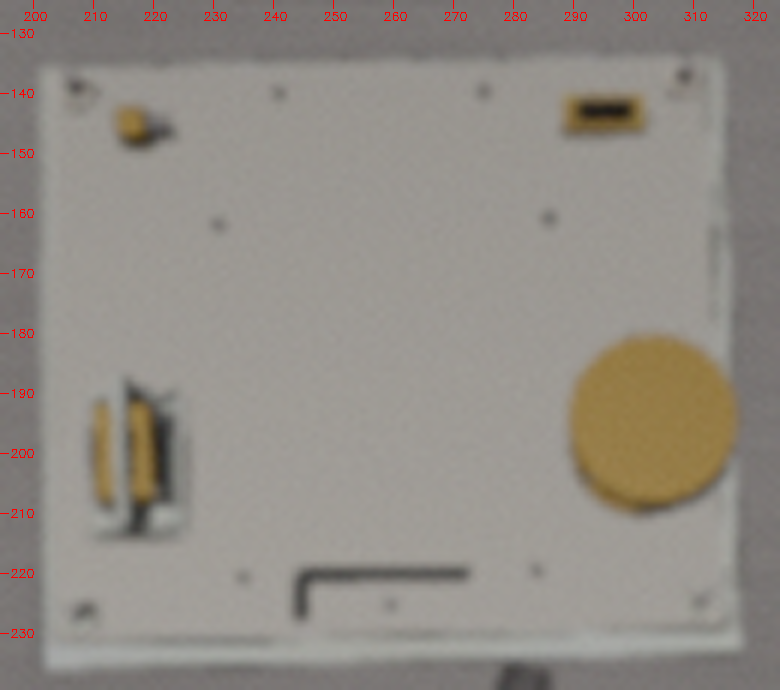

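View pics/a3.png

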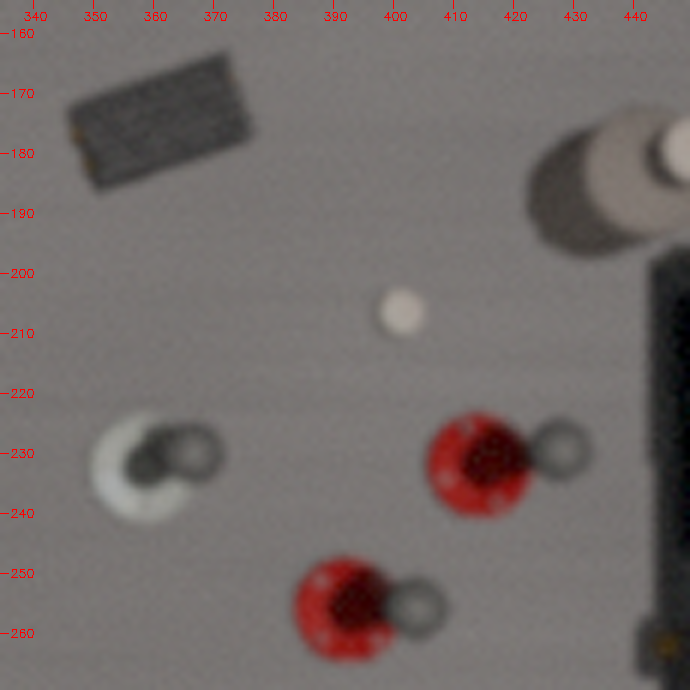

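View pics/a4.png

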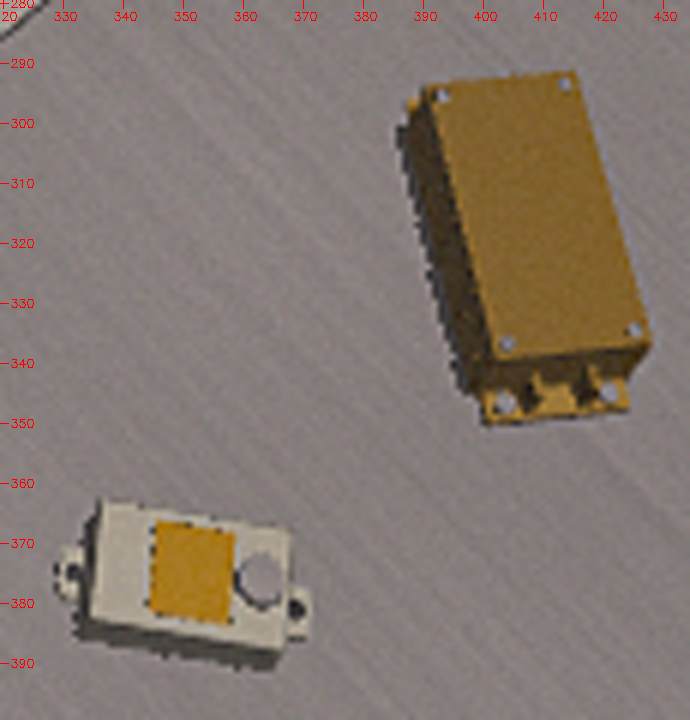

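View pics/a5.png

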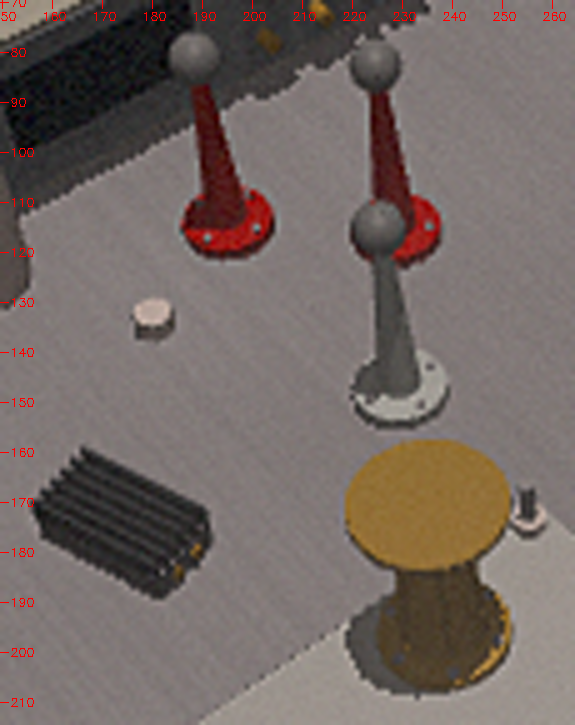

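View pics/a6.png

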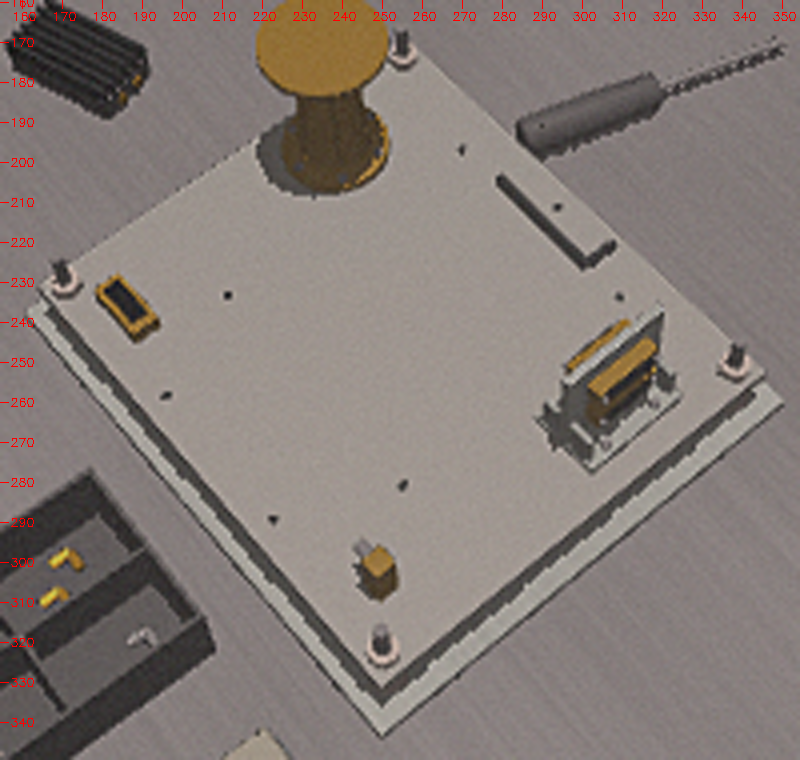

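```bash
python3 - <<'E'
from h import *
s,d=pickle.load(open("d0.pkl","rb"))
t,c=d["top"],d["scene"]
def box(a,b,z,T,S):
    L=[(a,b,z),(-a,b,z),(-a,-b,z),(a,-b,z)]
    return [(t,l,u) for l,u in zip(L,T) if u]+[(c,l,u) for l,u in zip(L,S) if u]
def run(n,obs,p0,z0=0):
    p,r=fit(obs,p0,z0);print(n,p.round(4),'res',r.round(1).tolist());return p
run('ebox',box(.027,.05,.04,[(128,214),(118,229),(147,248.5),(157,232)],[(402,340),(427.5,337),(415,291.5),(391,294)]),[.55,.4,-.58])
run('head',box(.02,.032,.028,[(124,173),(134,183),(150,169),(140,160)],[(366,387),(368,368),(337,363),(334,382)]),[.7,.45,.68])
run('conv',box(.022,.04,.03,[(346,173),(351,186),(376,178),(372,164)],[None,(191,173),(167,159),(156,172)]),[.65,-.2,.3])
D=run('deck',box(.127,.147,.072,[(207,139),(208.5,226.5),(312,225),(308.5,137)],[(249,318),(338,247),(254,169),(170,226)]),[.6,.1,0])
run('mast',[(t,(0,0,.145),(303.3,194.3)),(c,(0,0,.145),(235,170.5))],[.6,-.05,0])
run('probeball',[(t,(0,0,.126),(367,230)),(c,(0,0,.126),(225,115.5))],[.6,-.05,0])
for u in((358,231.5),):print(unproj(t,u,.008))
print(unproj(c,(228.5,146),.008))
print('stubhead',unproj(t,(130,175),.035))
E
```

```text
ebox [ 0.4238  0.3198 -0.5742] res [[0.3, -1.0], [-0.8, -0.2], [-0.8, -0.3], [0.2, 0.2], [0.1, -0.4], [0.9, -0.2], [0.1, -0.3], [-0.8, -0.2]]
head [0.5976 0.3308 0.729 ] res [[0.0, -0.0], [-1.2, 0.2], [-0.1, -0.1], [1.1, -1.3], [1.1, 0.8], [0.3, -0.9], [-1.1, -1.1], [0.0, 0.4]]
conv [ 0.5939 -0.3233  0.3328] res [[0.1, -1.4], [0.1, -0.3], [0.8, -0.9], [-0.3, -1.0], [1.0, -1.0], [0.7, 0.5], [0.9, -1.2]]
deck [ 0.5674 -0.0238  0.0293] res [[-1.0, -2.2], [-2.0, -0.6], [-0.1, -1.3], [0.7, -2.0], [0.6, -0.3], [1.5, -1.6], [0.9, -2.0], [-1.4, -1.5]]
mast [ 0.5182 -0.146   0.    ] res [[0.2, -0.3], [0.3, -0.1]]
probeball [ 0.4253 -0.3183  0.    ] res [[0.1, -0.2], [0.2, -0.1]]
[ 0.42768981 -0.31525544  0.008     ]
[ 0.4263684  -0.32162247  0.008     ]
stubhead [0.58423803 0.34838444 0.035     ]
```

```bash
python3 - <<'E'
from h import *
s,d=pickle.load(open("d0.pkl","rb"))
t,c=d["top"],d["scene"]
print(unproj(c,(296,255),.114),unproj(c,(319.5,236.5),.114),unproj(t,(214.7,200),.114))
print(unproj(c,(302,276),.043),unproj(c,(324,257.5),.043))
for y in(0.0293,):
  print(proj(c,pose([.5182,-.146,y],[(0,.24,.114)],0)),proj(t,pose([.5182,-.146,y],[(0,.24,.114)],0)))
crop(t,200,180,40,45,14,"pics/b1.png")
crop(c,280,225,55,60,11,"pics/b2.png")
E
```

```text
[0.54096495 0.09395896 0.114     ] [0.47350382 0.09170557 0.114     ] [0.50378419 0.09306363 0.114     ]
[0.53830744 0.11322381 0.043     ] [0.47065631 0.10986189 0.043     ]
[[306.81039652 247.01993532]] [[214.45243977 197.29811364]]
```

View pics/b1.png

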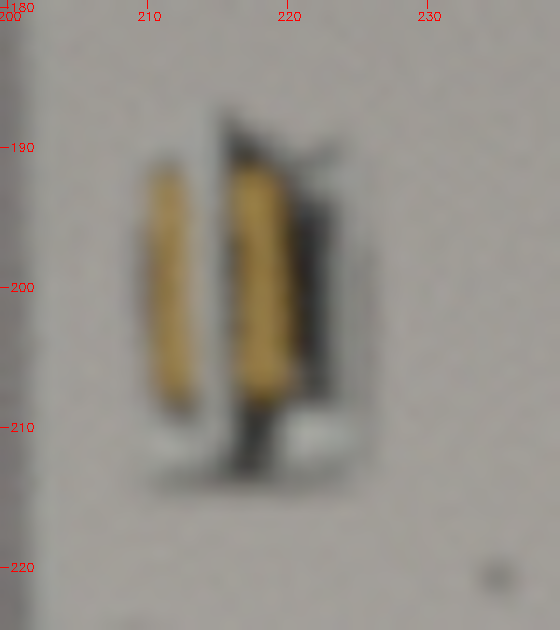

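View pics/b2.png

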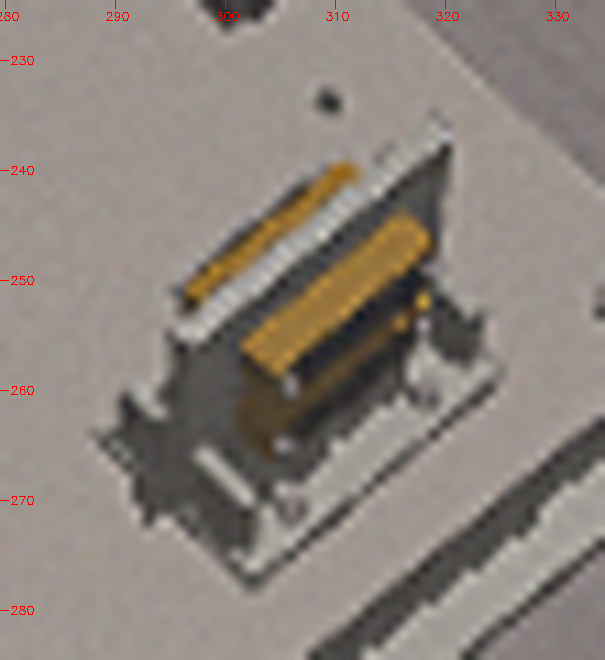

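```bash
cat > p.py <<'E'
import sys,numpy as np
from cell import *
from scipy.spatial.transform import Rotation as Ro
s=sense()
x,y,z=map(float,sys.argv[1:4]);psi=float(sys.argv[4]) if len(sys.argv)>4 else None
R=Ro.from_euler('xyz',s['eef_rot']).as_matrix()
w=np.array([x,y,z])-s['tool_pos']
yaw=s['eef_rot'][2]
Rz=Ro.from_euler('xyz',[np.pi,0,yaw]).as_matrix()
print('t',s['time'],'pos',s['tool_pos'].round(4),'rpy',s['eef_rot'].round(4),'F',s['force'].round(1),'gap',round(s['finger_gap'],4))
print('before turn, tool mm',(1000*Rz.T@w).round(1))
if psi is not None:
    R2=Ro.from_euler('xyz',[np.pi,0,psi]).as_matrix()
    d=-(psi-yaw);d=(d+np.pi)%(2*np.pi)-np.pi
    print('turn deg',round(np.degrees(d),2),'after turn mm',(1000*R2.T@w).round(1))
E
python3 p.py .424 .32 .22 .997
```

```text
t 0.15 pos [0.3035 0.6024 0.2217] rpy [-3.1401  0.      2.6749] F [-0.4 -1.   0.1] gap 0.087
before turn, tool mm [-234.7 -198.     1.7]
turn deg 96.14 after turn mm [-171.8  254.5    1.7]
```

Emit:
carry_out(rows=[0, 0, 0, 8, 1, 0, 0, 0, 8, 1, 0, 0, 0, 8, 1, 0, 0, 0, 8, 1, 0, 0, 0, 8, 1, 0, 0, 0, 8, 1, 0, 0, 0, 8, 1, 0, 0, 0, 8, 1, 0, 0, 0, 8, 1, 0, 0, 0, 8, 1, 0, 0, 0, 8, 1, 0, 0, 0, 8.1, 1, -25, 36, 0, 0, 1, -25, 36, 0, 0, 1, -25, 36, 0, 0, 1, -25, 36, 0, 0, 1, -25, 36, 0, 0, 1, -25, 36, 0, 0, 1, -22, 38, 0, 0, 1, 0, 0, 0, 0, 1])

```text
time: 2.15
tool_pos: [0.4271, 0.3137, 0.2229]
eef_rot: [3.139, 0.001, 0.987]
force: [0.1, -0.5, -0.2]
finger_gap: 0.087
```

```bash
cat > w.py <<'E'
import sys
from cell import *
from h import *
n=sys.argv[1]
s=sense();c=snapshot("wrist")
pickle.dump((s,c),open(f"{n}.pkl","wb"))
print(s['time'],s['tool_pos'].round(4),s['eef_rot'].round(4),s['force'].round(1),round(s['finger_gap'],4))
crop(c,0,0,560,420,1.4,f"pics/{n}.png",50)
E
python3 w.py w1
```

```text
2.15 [0.4271 0.3137 0.2229] [3.1394e+00 1.1000e-03 9.8650e-01] [ 0.1 -0.5 -0.2] 0.087
```

View pics/w1.png

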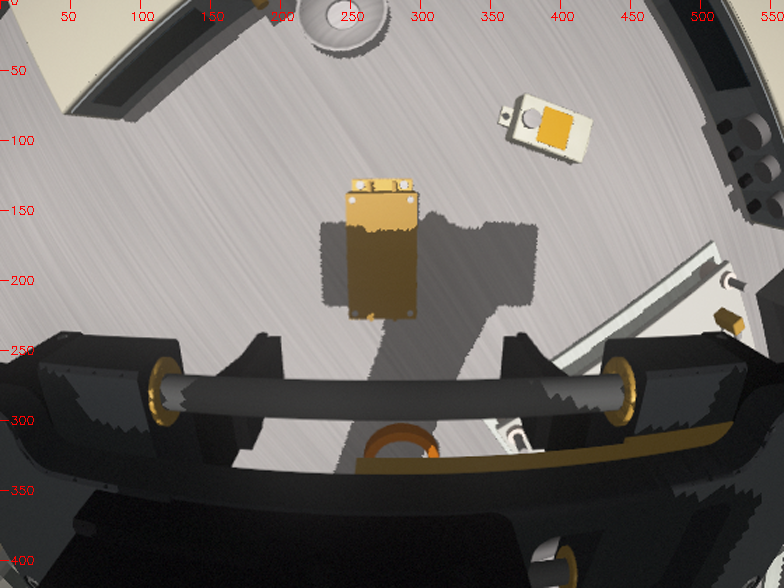

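```bash
python3 - <<'E'
from h import *
s,c=pickle.load(open("w1.pkl","rb"))
crop(c,230,115,90,125,6,"pics/w1e.png");crop(c,350,55,80,70,9,"pics/w1h.png")
W=wcam(c,s)
P=[wunproj(c,W,u,.04) for u in[(246.5,136.5),(297,136.5),(296.5,227),(247,227)]]
P=np.array(P);print(P.round(4),P.mean(0))
for i in range(4):print(np.linalg.norm(P[i]-P[i-1]))
E
python3 p.py .424 .32 .22 .997
```

```text
[[0.4284 0.3798 0.04  ]
 [0.4729 0.3502 0.04  ]
 [0.4179 0.2658 0.04  ]
 [0.3713 0.2965 0.04  ]] [0.42260568 0.32305242 0.04      ]
0.10095934853213354
0.0534837961236765
0.10072897907556744
0.0557793205761176
t 2.2 pos [0.4254 0.3172 0.2228] rpy [3.1412 0.     0.9908] F [-0.4  0.3 -0. ] gap 0.0875
before turn, tool mm [ 1.5 -2.7  2.8]
turn deg -0.36 after turn mm [ 1.6 -2.7  2.8]
```

View pics/w1e.png

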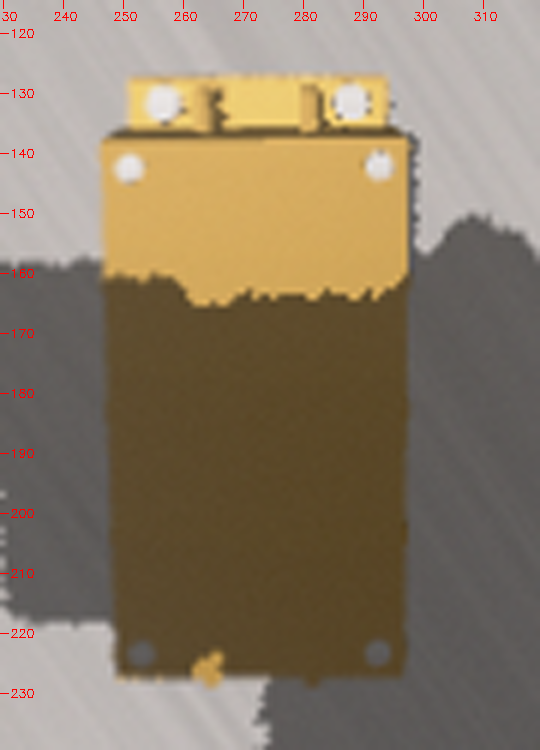

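View pics/w1h.png

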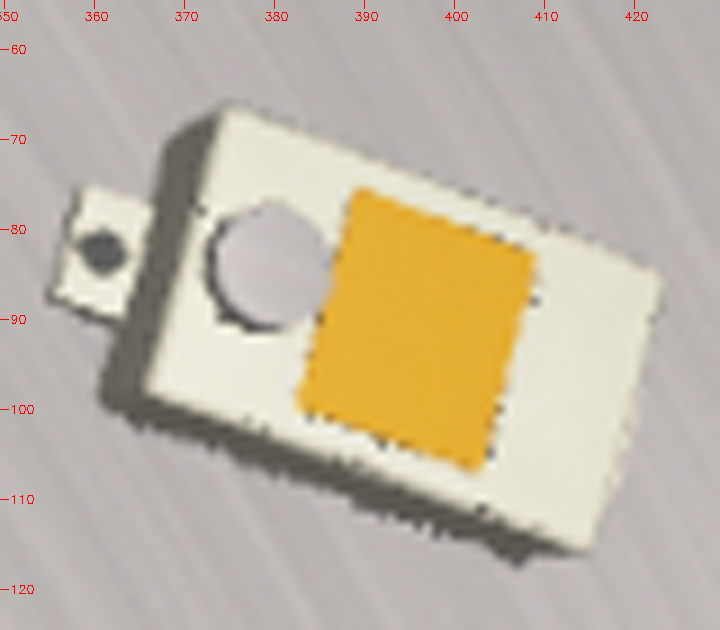

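Emit:
carry_out(rows=[2, -4, 40, 0, 1, 0, 0, 45, 0, 1, 0, 0, 45, 0, 1, 0, 0, 40, 0, 1, 0, 0, 25, 0, 1, 0, 0, 15, 0, 1, 0, 0, 0, 0, 1, 0, 0, 0, 0, 1, 0, 0, 0, 0, -1, 0, 0, 0, 0, -1, 0, 0, 0, 0, -1, 0, 0, 0, 0, -1, 0, 0, 0, 0, -1, 0, 0, 0, 0, -1])

```text
time: 3.6
tool_pos: [0.4225, 0.3242, 0.013]
eef_rot: [3.14, -0.001, 0.997]
force: [0.9, -1.1, 2.6]
finger_gap: 0.0541
```

```bash
python3 w.py w2; python3 p.py .512 -.027 .16 1.611
```

```text
3.6 [0.4225 0.3242 0.013 ] [ 3.1405e+00 -1.2000e-03  9.9720e-01] [ 0.9 -1.1  2.6] 0.0541
t 3.65 pos [0.4226 0.3242 0.013 ] rpy [ 3.1405e+00 -1.2000e-03  9.9710e-01] F [ 1.9 -1.8  3.3] gap 0.0542
before turn, tool mm [-246.4  265.7 -147. ]
turn deg -35.18 after turn mm [-354.5   75.2 -147. ]
```

View pics/w2.png

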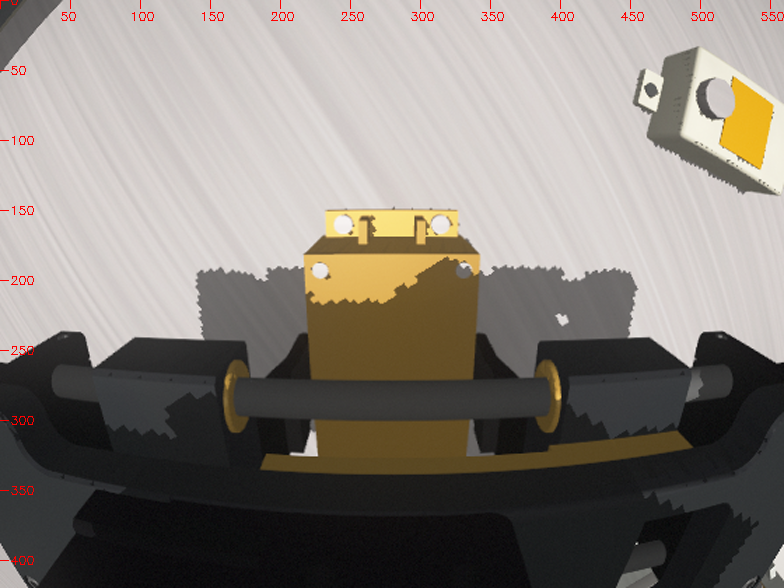

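```bash
python3 - <<'E'
from h import *
s,c=pickle.load(open("w2.pkl","rb"));crop(c,200,160,160,60,5,"pics/w2e.png")
W=wcam(c,s);x=np.array([np.cos(.997),np.sin(.997),0])
for u in[(218,181),(279.5,181),(341,181)]:
    p=wunproj(c,W,u,.04);print(p,(p-s['tool_pos'])@x)
p=wunproj(c,W,(279.5,148.5),.005);print(p,(p-s['tool_pos'])@x)
E
```

```text
[0.42581114 0.37931232 0.04      ] 0.04804816991179304
[0.44797485 0.3648403  0.04      ] 0.04792489784113424
[0.47028985 0.35059807 0.04      ] 0.04807673604421298
[0.45382538 0.37388894 0.005     ] 0.058700172430442836
```

View pics/w2e.png

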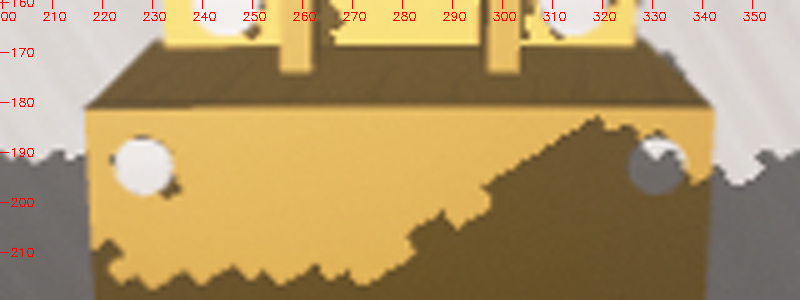

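Emit:
carry_out(rows=[0, 0, -15, 0, -1, 0, 0, -30, 0, -1, 0, 0, -35, -8, -1, 0, 0, -35, -8, -1, 0, 0, -35, -8, -1, 0, 0, 0, -8, -1, 0, 0, 0, -3.2, -1, -15, 3, 0, 0, -1, -30, 6, 0, 0, -1, -35, 8, 0, 0, -1, -35, 8, 0, 0, -1, -35, 8, 0, 0, -1, -35, 8, 0, 0, -1, -35, 8, 0, 0, -1, -35, 7, 0, 0, -1, -35, 7, 0, 0, -1, -30, 7, 0, 0, -1, -20, 6, 0, 0, -1, -10, 4, 0, 0, -1, -3, 2, 0, 0, -1])

```text
time: 5.65
tool_pos: [0.5173, -0.0265, 0.1619]
eef_rot: [-3.14, 0.0, 1.609]
force: [-0.4, -0.3, -4.1]
finger_gap: 0.0538
```

```bash
python3 w.py w3; python3 p.py .512 -.025 .16 1.611
```

```text
5.65 [ 0.5173 -0.0265  0.1619] [-3.1399e+00  2.0000e-04  1.6086e+00] [-0.4 -0.3 -4.1] 0.0538
t 5.7 pos [ 0.5177 -0.0257  0.162 ] rpy [-3.1405e+00  1.0000e-04  1.6101e+00] F [ 0.8 -0.1 -4.2] gap 0.0539
before turn, tool mm [ 0.9 -5.7  2. ]
turn deg -0.05 after turn mm [ 0.9 -5.7  2. ]
```

View pics/w3.png

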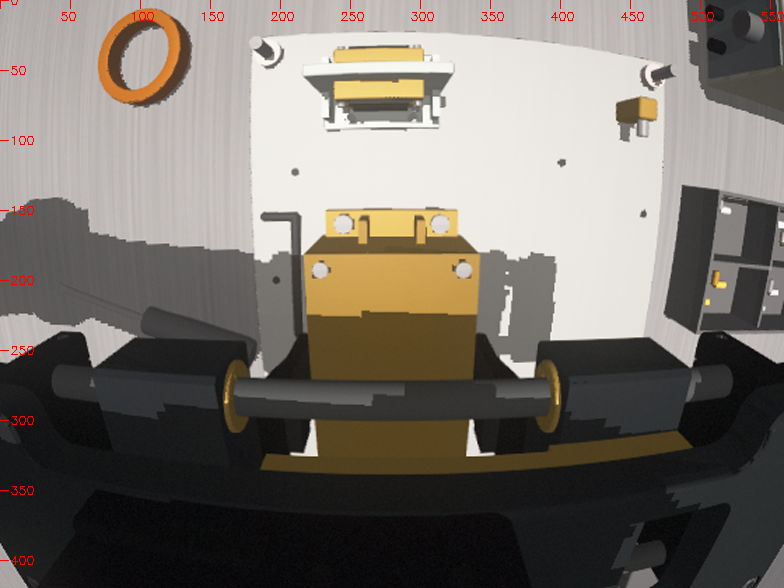

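```bash
python3 - <<'E'
from h import *
s,c=pickle.load(open("w3.pkl","rb"));crop(c,205,25,130,75,6,"pics/w3e.png")
W=wcam(c,s)
for u,z in[((216,50),.114),((323.5,50),.114),((232,92),.04),((313,91.5),.04)]:
    print(wunproj(c,W,u,z))
E
```

```text
[0.47161354 0.09310604 0.114     ]
[0.54085734 0.09503388 0.114     ]
[0.47214685 0.07086005 0.04      ]
[0.54220523 0.07361248 0.04      ]
```

View pics/w3e.png

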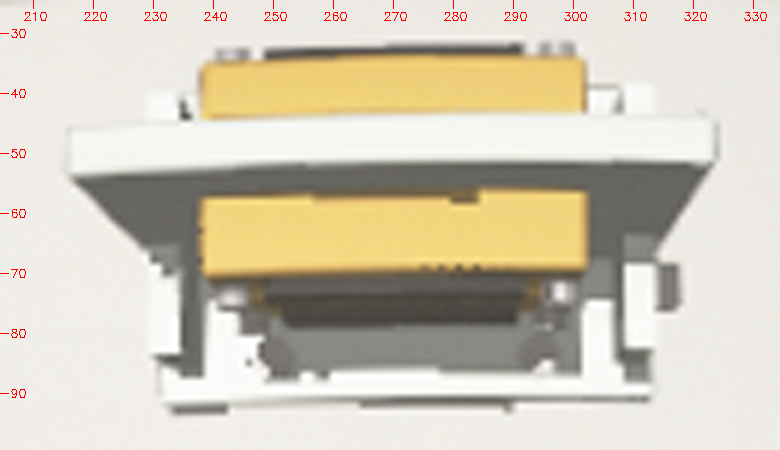

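Emit:
carry_out(rows=[2, -5, 20, 0, -1, 0, 0, 30, 0, -1, 0, 0, 25, 0, -1, 0, 0, 14, 0, -1, 0, 0, 8, 0, -1, 0, 0, 0, 0, -1, 0, 0, 0, 0, -1])

```text
time: 6.4
tool_pos: [0.5134, -0.0225, 0.066]
eef_rot: [3.141, -0.0, 1.613]
force: [0.8, 0.4, -2.4]
finger_gap: 0.0538
```

```bash
python3 p.py .5125 -.024 .053 1.611
```

```text
t 6.4 pos [ 0.5134 -0.0225  0.066 ] rpy [ 3.1407e+00 -4.0000e-04  1.6127e+00] F [ 0.8  0.4 -2.4] gap 0.0538
before turn, tool mm [-1.4 -1.  13. ]
turn deg 0.1 after turn mm [-1.4 -1.  13. ]
```

Emit:
carry_out(rows=[-1.5, -1, 4, 0, -1, 0, 0, 3, 0, -1, 0, 0, 2, 0, -1, 0, 0, 1.5, 0, -1, 0, 0, 1.5, 0, -1, 0, 0, 0, 0, -1, 0, 0, 0, 0, -1])

```text
time: 7.1
tool_pos: [0.512, -0.0247, 0.0535]
eef_rot: [3.142, -0.0, 1.612]
force: [0.1, 0.1, -3.8]
finger_gap: 0.0538
```

Emit:
carry_out(rows=[0, 0, 1, 0, -1, 0, 0, 1, 0, -1, 0, 0, 0, 0, -1])

```text
time: 7.4
tool_pos: [0.5122, -0.0247, 0.053]
eef_rot: [3.141, -0.001, 1.612]
force: [-4.3, 0.1, 9.3]
finger_gap: 0.0536
```

Contact. Release and rise.

Emit:
carry_out(rows=[0, 0, 0, 0, -0.2, 0, 0, 0, 0, 0, 0, 0, 0, 0, 0.5, 0, 0, 0, 0, 1, 0, 0, 0, 0, 1, 0, 0, 0, 0, 1, 0, 0, -10, 0, 1, 0, 0, -30, 0, 1, 0, 0, -40, 0, 1, 0, 0, -40, 0, 1, 0, 0, -40, 0, 1, 0, 0, 0, 0, 1])

```text
time: 8.6
tool_pos: [0.5157, -0.0251, 0.2176]
eef_rot: [3.13, -0.001, 1.611]
force: [0.0, -0.4, 0.1]
finger_gap: 0.0873
```

```bash
python3 w.py w4;  python3 p.py .594 -.323 .215 1.903
```

```text
8.6 [ 0.5157 -0.0251  0.2176] [ 3.1296e+00 -1.2000e-03  1.6115e+00] [ 0.  -0.4  0.1] 0.0873
t 8.65 pos [ 0.5138 -0.0248  0.2148] rpy [ 3.1347e+00 -1.0000e-03  1.6118e+00] F [ 0.  -0.2  0. ] gap 0.087
before turn, tool mm [-3.012e+02  6.790e+01 -2.000e-01]
turn deg -16.69 after turn mm [-3.08e+02 -2.15e+01 -2.00e-01]
```

View pics/w4.png

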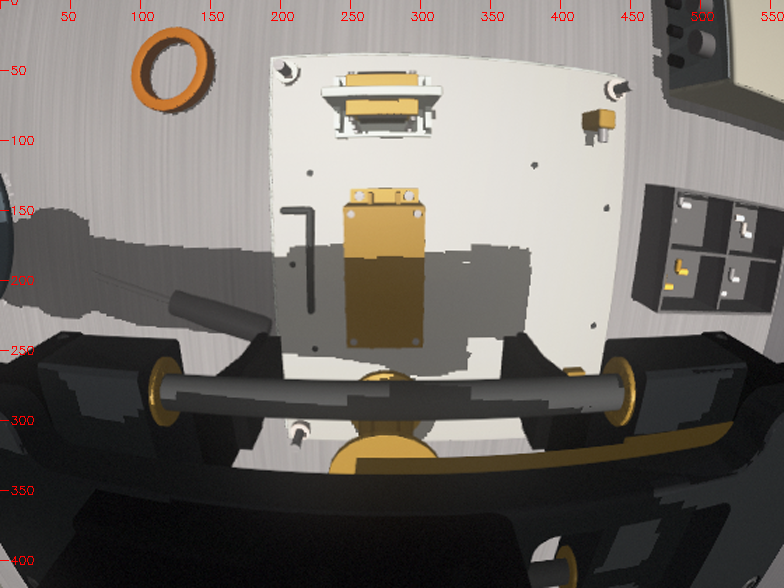

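Emit:
carry_out(rows=[0, 0, 0, -8.3, 1, 0, 0, 0, -8.4, 1, -20, -1.5, 0, 0, 1, -40, -3, 0, 0, 1, -40, -3, 0, 0, 1, -40, -3, 0, 0, 1, -40, -3, 0, 0, 1, -40, -2, 0, 0, 1, -40, -2, 0, 0, 1, -30, -2, 0, 0, 1, -18, -2, 0, 0, 1, 0, 0, 0, 0, 1, 0, 0, 0, 0, 1])

```text
time: 9.95
tool_pos: [0.5915, -0.3222, 0.21]
eef_rot: [-3.14, -0.002, 1.903]
force: [-0.1, 0.3, -0.3]
finger_gap: 0.0869
```

```bash
python3 w.py w5;  python3 p.py .594 -.323 .215 1.903
```

```text
9.95 [ 0.5915 -0.3222  0.21  ] [-3.1398e+00 -2.4000e-03  1.9028e+00] [-0.1  0.3 -0.3] 0.0869
t 10.0 pos [ 0.5918 -0.3213  0.2104] rpy [-3.1405e+00 -2.5000e-03  1.9042e+00] F [-0.5  0.6 -0.3] gap 0.087
before turn, tool mm [-2.3  1.5 -4.6]
turn deg 0.07 after turn mm [-2.3  1.5 -4.6]
```

View pics/w5.png

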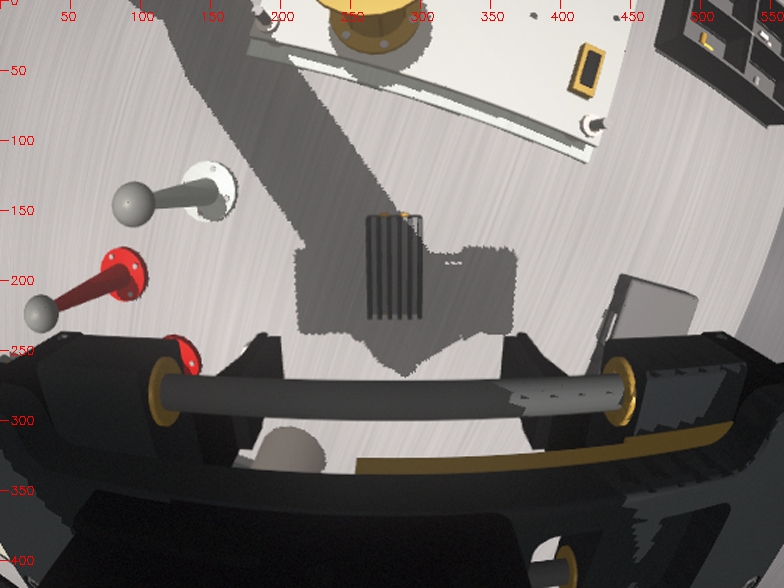

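```bash
python3 - <<'E'
from h import *
s,c=pickle.load(open("w5.pkl","rb"));crop(c,245,140,75,100,7,"pics/w5e.png")
W=wcam(c,s)
P=np.array([wunproj(c,W,u,.03) for u in[(261.5,154),(301.5,154),(301.5,227.5),(261.5,227.5)]])
print(P,P.mean(0));x=P[0]+P[1]-P[2]-P[3];print(np.arctan2(x[1],x[0]))
b=[wunproj(c,W,u,.126) for u in[(95,146)]];print('ball',b, wunproj(c,W,(153,134),.008))
E
```

```text
[[ 0.56105061 -0.29245383  0.03      ]
 [ 0.60102277 -0.27861144  0.03      ]
 [ 0.62894626 -0.35553981  0.03      ]
 [ 0.58675534 -0.3701301   0.03      ]] [ 0.59444375 -0.3241838   0.03      ]
1.9046829480770828
ball [array([ 0.42408127, -0.31673211,  0.126     ])] [ 0.43069367 -0.31143288  0.008     ]
```

View pics/w5e.png

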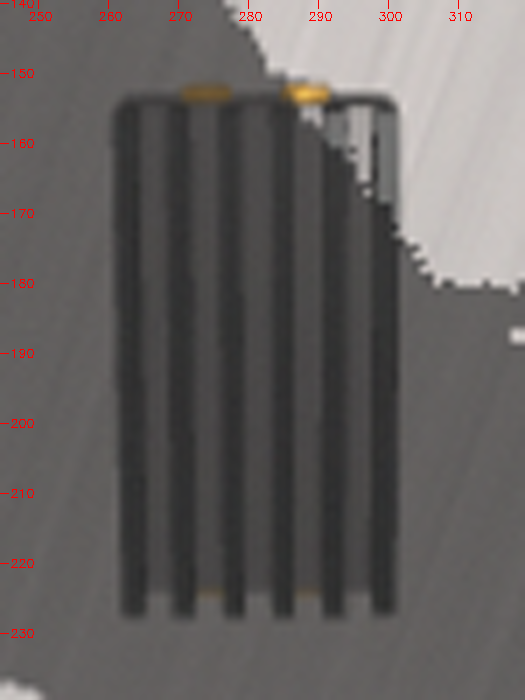

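Emit:
carry_out(rows=[-3, 1.5, 40, 0, 1, 0, 0, 45, 0, 1, 0, 0, 45, 0, 1, 0, 0, 40, 0, 1, 0, 0, 20, 0, 1, 0, 0, 10, 0, 1, 0, 0, 0, 0, 1, 0, 0, 0, 0, 1, 0, 0, 0, 0, -1, 0, 0, 0, 0, -1, 0, 0, 0, 0, -1, 0, 0, 0, 0, -1, 0, 0, 0, 0, -1, 0, 0, 0, 0, -1, 0, 0, 0, 0, -1])

```text
time: 11.5
tool_pos: [0.5946, -0.3251, 0.0115]
eef_rot: [-3.142, -0.0, 1.903]
force: [0.2, 0.5, 0.3]
finger_gap: 0.0435
```

```bash
python3 w.py w6;  python3 p.py .5123 -.0255 .21 1.611
```

```text
11.5 [ 0.5946 -0.3251  0.0115] [-3.1415e+00 -2.0000e-04  1.9033e+00] [0.2 0.5 0.3] 0.0435
t 11.55 pos [ 0.5946 -0.3251  0.0115] rpy [-3.1415e+00 -2.0000e-04  1.9033e+00] F [0.9 0.2 0.1] gap 0.0434
before turn, tool mm [ 310.1   20.1 -198.5]
turn deg 16.75 after turn mm [ 302.7  -70.2 -198.5]
```

View pics/w6.png

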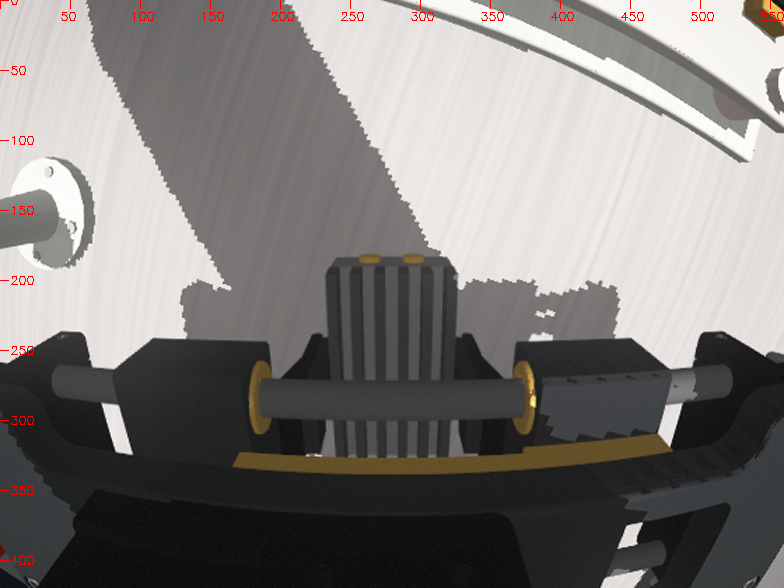

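```bash
python3 - <<'E'
from h import *
s,c=pickle.load(open("w6.pkl","rb"))
W=wcam(c,s);y=s['eef_rot'][2];x=np.array([np.cos(y),np.sin(y),0])
p=wunproj(c,W,(280,190.5),.03);print((p-s['tool_pos'])@x)
s,c=pickle.load(open("w4.pkl","rb"));W=wcam(c,s);crop(c,235,125,80,130,6,"pics/w4e.png")
P=np.array([wunproj(c,W,u,.08) for u in[(246,145.5),(302.5,145.5),(302,248),(246,248)]])
print(P,P.mean(0))
E
```

```text
0.04199843536435939
[[ 0.4843446   0.02405559  0.08      ]
 [ 0.53651824  0.02604497  0.08      ]
 [ 0.54195502 -0.07532932  0.08      ]
 [ 0.48592629 -0.07744841  0.08      ]] [ 0.51218604 -0.02566929  0.08      ]
```

View pics/w4e.png

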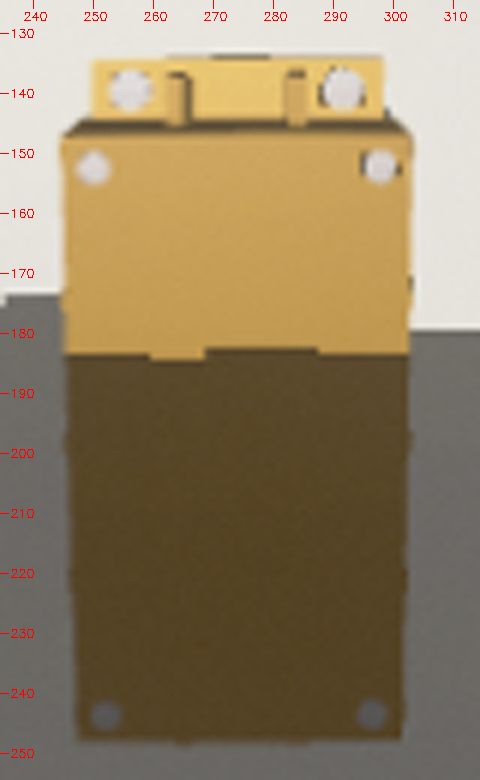

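Emit:
carry_out(rows=[0, 0, -15, 0, -1, 0, 0, -35, 0, -1, 0, 0, -45, 0, -1, 0, 0, -45, 8.4, -1, 0, 0, -40, 8.4, -1, 0, 0, -18, 0, -1, 15, -3, 0, 0, -1, 30, -7, 0, 0, -1, 35, -8, 0, 0, -1, 35, -8, 0, 0, -1, 35, -8, 0, 0, -1, 35, -8, 0, 0, -1, 35, -8, 0, 0, -1, 30, -8, 0, 0, -1, 25, -6, 0, 0, -1, 15, -4, 0, 0, -1, 10, -2, 0, 0, -1, 0, 0, 0, 0, -1, 0, 0, 0, 0, -1])

```text
time: 13.45
tool_pos: [0.5125, -0.0286, 0.2092]
eef_rot: [-3.141, 0.0, 1.61]
force: [0.6, -0.1, -2.6]
finger_gap: 0.0434
```

```bash
python3 p.py .5122 -.028 .0935 1.611
```

```text
t 13.45 pos [ 0.5125 -0.0286  0.2092] rpy [-3.141e+00  4.000e-04  1.610e+00] F [ 0.6 -0.1 -2.6] gap 0.0434
before turn, tool mm [  0.6  -0.3 115.7]
turn deg -0.06 after turn mm [  0.6  -0.3 115.7]
```

Emit:
carry_out(rows=[0, 0, 30, 0, -1, 0.5, 0, 40, 0, -1, 0, 0, 25, 0, -1, 0, 0, 12, 0, -1, 0, 0, 5, 0, -1, 0, 0, 0, 0, -1, 0, 0, 0, 0, -1, 0, 0, 0, 0, -1])

```text
time: 14.25
tool_pos: [0.5139, -0.0278, 0.0987]
eef_rot: [3.139, -0.0, 1.61]
force: [-0.8, -0.2, -1.0]
finger_gap: 0.0436
```

```bash
python3 w.py w7;  python3 p.py .5122 -.028 .0915 1.611
```

```text
14.25 [ 0.5139 -0.0278  0.0987] [ 3.139e+00 -3.000e-04  1.610e+00] [-0.8 -0.2 -1. ] 0.0436
t 14.3 pos [ 0.5137 -0.0276  0.0986] rpy [ 3.1393e+00 -4.0000e-04  1.6102e+00] F [ 0.1 -0.2 -0.6] gap 0.0433
before turn, tool mm [-0.3 -1.5  7.1]
turn deg -0.05 after turn mm [-0.3 -1.5  7.1]
```

View pics/w7.png

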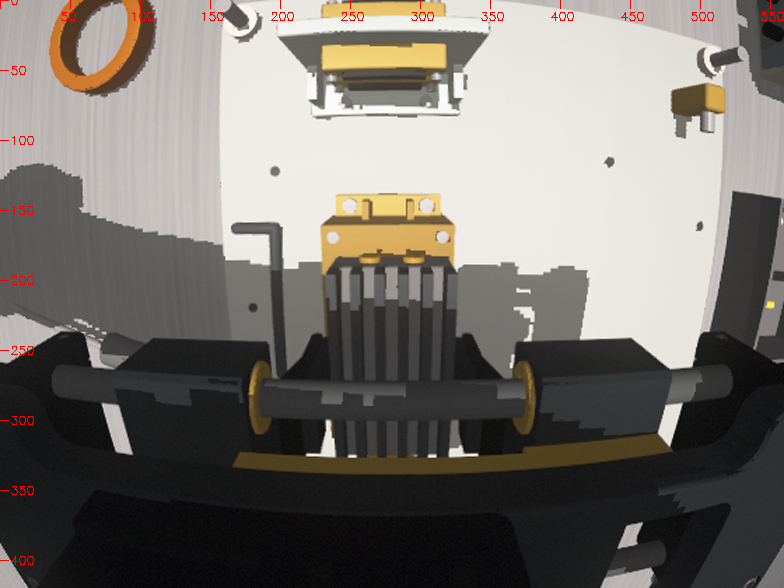

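Emit:
carry_out(rows=[0, -1.5, 3, 0, -1, 0, 0, 2, 0, -1, 0, 0, 1, 0, -1, 0, 0, 1, 0, -1, 0, 0, 0, 0, -1, 0, 0, 0, 0, -1])

```text
time: 14.9
tool_pos: [0.5111, -0.0276, 0.0914]
eef_rot: [-3.141, -0.001, 1.61]
force: [-4.4, 0.7, 7.5]
finger_gap: 0.0432
```

Contact; release and rise.

Emit:
carry_out(rows=[0, 0, 0, 0, -0.4, 0, 0, 0, 0, -0.2, 0, 0, 0, 0, 0.2, 0, 0, 0, 0, 0.6, 0, 0, 0, 0, 1, 0, 0, 0, 0, 1, 0, 0, -5, 0, 1, 0, 0, -30, 0, 1, 0, 0, -40, 0, 1, 0, 0, -40, 0, 1, 0, 0, -10, 0, 1, 0, 0, 0, 0, 1])

```text
time: 16.1
tool_pos: [0.5125, -0.0277, 0.2174]
eef_rot: [3.137, -0.001, 1.61]
force: [-0.7, 0.0, -0.7]
finger_gap: 0.0872
```

```bash
python3 w.py w8;  python3 p.py .598 .33 .215 2.3
```

```text
16.1 [ 0.5125 -0.0277  0.2174] [ 3.1373e+00 -9.0000e-04  1.6103e+00] [-0.7  0.  -0.7] 0.0872
t 16.15 pos [ 0.5113 -0.0275  0.2157] rpy [ 3.1409e+00 -6.0000e-04  1.6104e+00] F [ 0.1  0.6 -0.5] gap 0.087
before turn, tool mm [353.8 100.8   0.7]
turn deg -39.51 after turn mm [208.8 302.9   0.7]
```

View pics/w8.png

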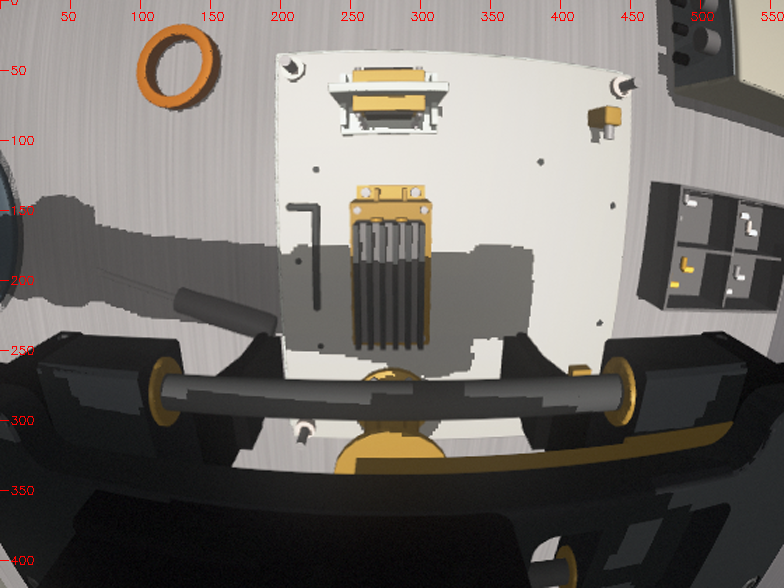

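Emit:
carry_out(rows=[0, 0, 0, -7.9, 1, 0, 0, 0, -7.9, 1, 0, 0, 0, -7.9, 1, 0, 0, 0, -7.9, 1, 0, 0, 0, -7.9, 1, 11, 16, 0, 0, 1, 22, 32, 0, 0, 1, 27, 39, 0, 0, 1, 27, 39, 0, 0, 1, 27, 39, 0, 0, 1, 27, 39, 0, 0, 1, 27, 39, 0, 0, 1, 22, 32, 0, 0, 1, 12, 18, 0, 0, 1, 7, 10, 0, 0, 1, 0, 0, 0, 0, 1, 0, 0, 0, 0, 1])

```text
time: 17.85
tool_pos: [0.598, 0.328, 0.2145]
eef_rot: [-3.139, 0.001, 2.298]
force: [-0.3, -0.5, 0.6]
finger_gap: 0.0872
```

```bash
python3 w.py w9;  python3 p.py .598 .33 .215 2.3
```

```text
17.85 [0.598  0.328  0.2145] [-3.1390e+00  5.0000e-04  2.2978e+00] [-0.3 -0.5  0.6] 0.0872
t 17.9 pos [0.5983 0.3275 0.215 ] rpy [-3.1398e+00  6.0000e-04  2.2970e+00] F [ 0.3  0.4 -0.3] gap 0.0868
before turn, tool mm [ 2.   1.4 -0. ]
turn deg -0.17 after turn mm [ 2.   1.4 -0. ]
```

View pics/w9.png

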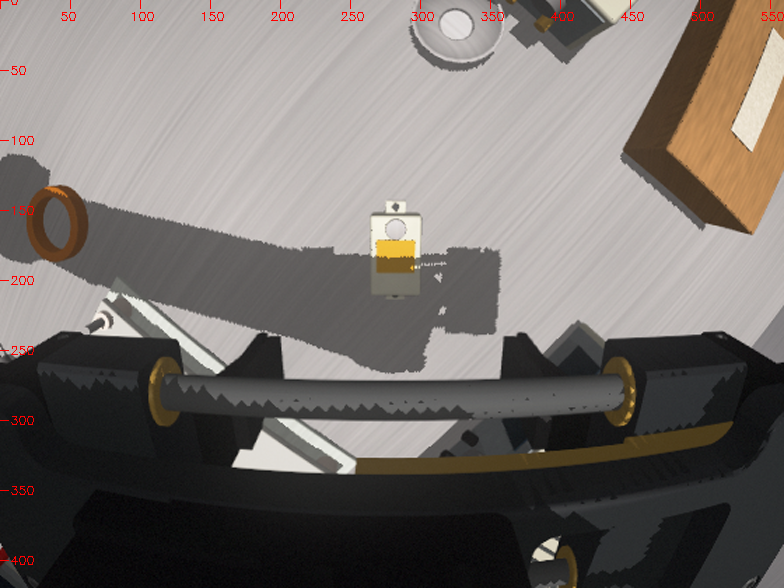

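```bash
python3 - <<'E'
from h import *
s,c=pickle.load(open("w9.pkl","rb"));crop(c,250,135,65,85,8,"pics/w9e.png")
E
```

```text
(no output)
```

View pics/w9e.png

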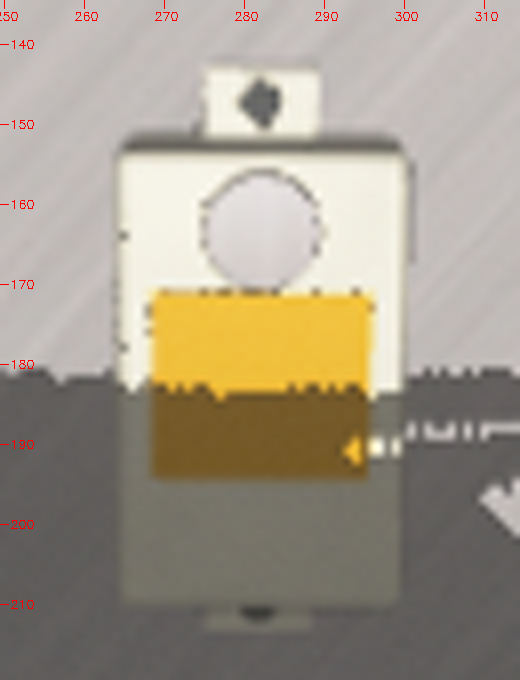

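```bash
python3 - <<'E'
from h import *
s,c=pickle.load(open("w9.pkl","rb"))
W=wcam(c,s)
P=np.array([wunproj(c,W,u,.028) for u in[(264.5,153.5),(300,153.5),(299.5,210),(265,210)]])
print(P,P.mean(0));x=P[0]+P[1]-P[2]-P[3];print(np.arctan2(x[1],x[0]))
E
python3 p.py .598 .33 .009 2.3
```

```text
[[0.56151536 0.34507446 0.028     ]
 [0.5900268  0.37052358 0.028     ]
 [0.63231148 0.32349008 0.028     ]
 [0.6035061  0.29780429 0.028     ]] [0.59683993 0.3342231  0.028     ]
2.300097596051701
t 17.9 pos [0.5983 0.3275 0.215 ] rpy [-3.1398e+00  6.0000e-04  2.2970e+00] F [ 0.3  0.4 -0.3] gap 0.0868
before turn, tool mm [  2.    1.4 206. ]
turn deg -0.17 after turn mm [  2.    1.4 206. ]
```

Emit:
carry_out(rows=[5, 2.5, 40, 0, 1, 0, 0, 45, 0, 1, 0, 0, 45, 0, 1, 0, 0, 40, 0, 1, 0, 0, 25, 0, 1, 0, 0, 10, 0, 1, 0, 0, 0, 0, 1, 0, 0, 0, 0, 1, 0, 0, 0, 0, -1, 0, 0, 0, 0, -1, 0, 0, 0, 0, -1, 0, 0, 0, 0, -1, 0, 0, 0, 0, -1, 0, 0, 0, 0, -1, 0, 0, 0, 0, -1])

```text
time: 19.4
tool_pos: [0.5965, 0.3352, 0.0105]
eef_rot: [-3.141, -0.0, 2.3]
force: [-0.8, 0.1, -0.5]
finger_gap: 0.0402
```

```bash
python3 w.py w10;  python3 p.py .518 -.146 .24 1.2
```

```text
19.4 [0.5965 0.3352 0.0105] [-3.1408e+00 -1.0000e-04  2.2996e+00] [-0.8  0.1 -0.5] 0.0402
t 19.45 pos [0.5965 0.3352 0.0105] rpy [-3.1408e+00 -2.0000e-04  2.2996e+00] F [-0.9 -0.3  1. ] gap 0.0395
before turn, tool mm [-306.7 -379.  -229.5]
turn deg 63.0 after turn mm [-476.9  101.2 -229.5]
```

View pics/w10.png

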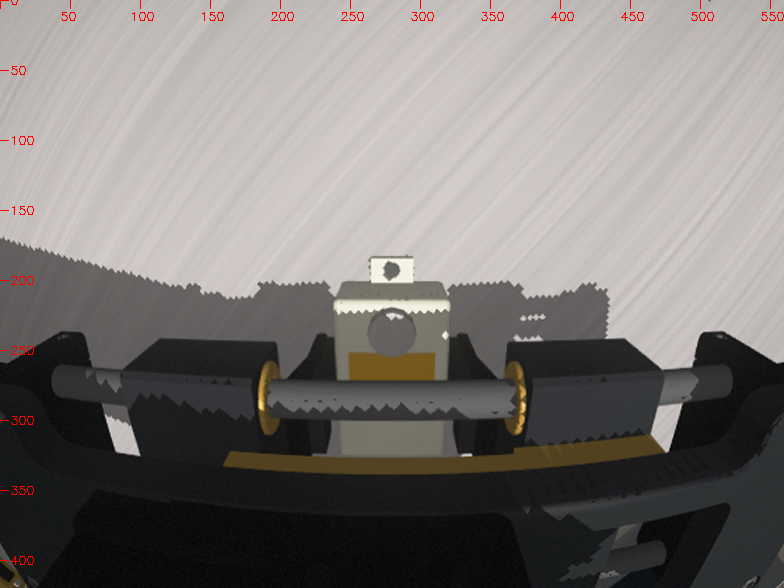

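Emit:
carry_out(rows=[0, 0, -15, 0, -1, 0, 0, -40, 0, -1, 0, 0, -45, 8, -1, 0, 0, -45, 8, -1, 0, 0, -45, 8, -1, 0, 0, -40, 8, -1, -20, 0, 0, 8, -1, -40, -6, 0, 0, -1, -45, -7, 0, 0, -1, -45, -7, 0, 0, -1, -45, -7, 0, 0, -1, -45, -7, 0, 0, -1, -45, -7, 0, 0, -1, -45, -7, 0, 0, -1, -45, -7, 0, 0, -1, -45, -8, 0, 0, -1, -45, -8, 0, 0, -1, -45, -8, 0, 0, -1, -35, -8, 0, 0, -1, -17, -6, 0, 0, -1])

```text
time: 21.45
tool_pos: [0.5221, -0.2334, 0.2417]
eef_rot: [3.14, 0.002, 1.596]
force: [-1.2, -0.9, -2.0]
finger_gap: 0.0395
```

Emit:
carry_out(rows=[0, 0, 0, 0, -1, 0, 0, 0, 0, -1])

```text
time: 21.65
tool_pos: [0.5239, -0.2284, 0.2409]
eef_rot: [3.141, -0.001, 1.601]
force: [-0.0, 1.1, -2.3]
finger_gap: 0.0396
```

```bash
python3 w.py w11;  python3 p.py .518 -.146 .24 1.6
```

```text
21.65 [ 0.5239 -0.2284  0.2409] [ 3.1408e+00 -1.2000e-03  1.6012e+00] [-0.   1.1 -2.3] 0.0396
t 21.7 pos [ 0.5243 -0.2274  0.2407] rpy [ 3.1409e+00 -1.4000e-03  1.6030e+00] F [ 1.2  0.8 -1.1] gap 0.0398
before turn, tool mm [81.6 -3.7  0.7]
turn deg 0.17 after turn mm [81.6 -3.9  0.7]
```

View pics/w11.png

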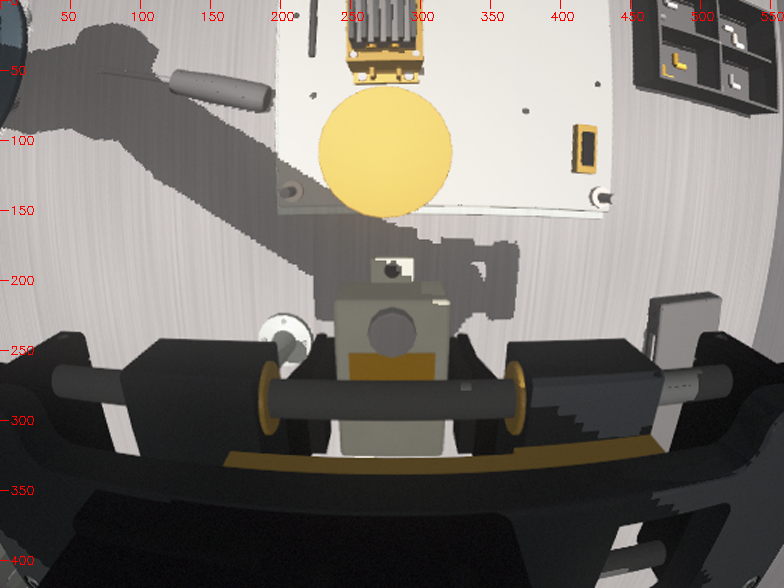

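```bash
python3 - <<'E'
from h import *
s,c=pickle.load(open("w11.pkl","rb"));W=wcam(c,s)
hsv=cv2.cvtColor(c["color"],cv2.COLOR_RGB2HSV)
m=((hsv[...,0]>15)&(hsv[...,0]<35)&(hsv[...,1]>90)&(hsv[...,2]>200)).astype(np.uint8);m[:60]=0;m[170:]=0
n,l,st,ce=cv2.connectedComponentsWithStats(m);i=1+st[1:,4].argmax();print(st[i],ce[i])
cn=max(cv2.findContours((l==i).astype(np.uint8),0,1)[0],key=len)[:,0].astype(float)
cn=cn[cn[:,1]>70]
P=np.array([wunproj(c,W,u,.145) for u in cn])[:,:2]
r=least_squares(lambda p:np.hypot(*(P-p[:2]).T)-p[2],[.518,-.146,.038],loss='soft_l1',f_scale=.001);print('mast',r.x)
M=np.r_[r.x[:2],.145]
y=s['eef_rot'][2];X=np.array([np.cos(y),np.sin(y),0]);Y=np.array([np.sin(y),-np.cos(y),0])
d=M-s['tool_pos'];print('mast in tool',d@X,d@Y)
# head offset
zt=s['tool_pos'][2]-.0105
for (u,z,lx) in[((280,213.5),.028,.032),((280.5,184),.005,.0415)]:
    p=wunproj(c,W,u,z+zt)-s['tool_pos'];print('head centre off',p@X-lx,p@Y)
E
```

```text
[ 228   62   95   94 6973] [274.75046608 108.10942206]
mast [ 0.51757203 -0.14500215  0.03715588]
mast in tool 0.08350427563410139 -0.0037570457994869065
head centre off -0.001155244384549916 0.0002774239077953106
head centre off -0.0012260318257447667 0.0005729316495989316
```

Emit:
carry_out(rows=[20, -1, 0, 0, -1, 30, -1.5, 0, 0, -1, 24, -1.5, 0, 0, -1, 10, -0.5, 20, 0, -1, 0, 0, 30, 0, -1, 0, 0, 17, 0, -1, 0, 0, 8, 0, -1, 0, 0, 0, 0, -1, 0, 0, 0, 0, -1, 0, 0, 0, 0, -1])

```text
time: 22.7
tool_pos: [0.5176, -0.1452, 0.1666]
eef_rot: [3.139, 0.0, 1.602]
force: [0.2, -0.8, -1.1]
finger_gap: 0.0395
```

```bash
python3 p.py .517 -.1438 .1555 1.6
```

```text
t 22.7 pos [ 0.5176 -0.1452  0.1666] rpy [3.1394e+00 2.0000e-04 1.6016e+00] F [ 0.2 -0.8 -1.1] gap 0.0395
before turn, tool mm [ 1.4 -0.5 11.1]
turn deg 0.09 after turn mm [ 1.4 -0.5 11.1]
```

Emit:
carry_out(rows=[1.5, -0.5, 4, 0, -1, 0, 0, 3, 0, -1, 0, 0, 1.5, 0, -1, 0, 0, 1, 0, -1, 0, 0, 1, 0, -1, 0, 0, 0, 0, -1, 0, 0, 0, 0, -1])

```text
time: 23.4
tool_pos: [0.5161, -0.1437, 0.1554]
eef_rot: [-3.142, -0.0, 1.601]
force: [-1.6, 1.3, 3.7]
finger_gap: 0.0397
```

Emit:
carry_out(rows=[0, 0, 0.4, 0, -1, 0, 0, 0, 0, -0.4, 0, 0, 0, 0, -0.2, 0, 0, 0, 0, 0.2, 0, 0, 0, 0, 0.6, 0, 0, 0, 0, 1, 0, 0, 0, 0, 1, 0, 0, -5, 0, 1, 0, 0, -30, 0, 1, 0, 0, -40, 0, 1, 0, 0, -20, 0, 1, 0, 0, 0, 0, 1])

```text
time: 24.6
tool_pos: [0.5182, -0.1444, 0.2531]
eef_rot: [3.135, 0.001, 1.601]
force: [0.3, -0.1, 0.1]
finger_gap: 0.0869
```

```bash
python3 w.py w12;  python3 p.py .426 -.318 .25 1.6; python3 p.py .426 -.318 .25 1.0
```

```text
24.6 [ 0.5182 -0.1444  0.2531] [3.1345e+00 6.0000e-04 1.6013e+00] [ 0.3 -0.1  0.1] 0.0869
t 24.65 pos [ 0.5169 -0.1439  0.251 ] rpy [ 3.1383 -0.      1.6015] F [ 0.9 -0.1 -0.8] gap 0.0867
before turn, tool mm [-171.3  -96.2    1. ]
turn deg 0.09 after turn mm [-171.4  -96.     1. ]
t 24.65 pos [ 0.5169 -0.1439  0.251 ] rpy [ 3.1383 -0.      1.6015] F [ 0.9 -0.1 -0.8] gap 0.0867
before turn, tool mm [-171.3  -96.2    1. ]
turn deg 34.46 after turn mm [-195.7   17.6    1. ]
```

View pics/w12.png

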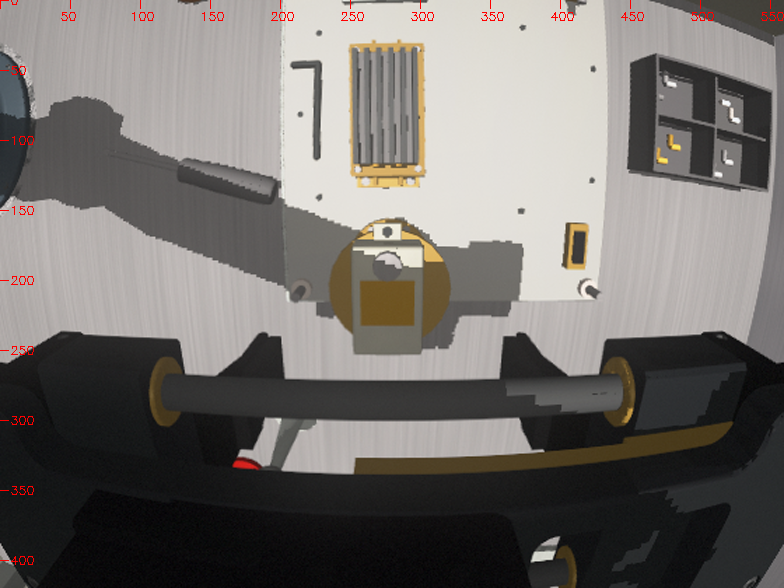

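Emit:
carry_out(rows=[-15, -8, 0, 0, 1, -30, -17, 0, 0, 1, -35, -20, 0, 0, 1, -35, -20, 0, 0, 1, -30, -17, 0, 0, 1, -18, -10, 0, 0, 1, -8, -4, 0, 0, 1, 0, 0, 0, 0, 1, 0, 0, 0, 0, 1, 0, 0, 0, 0, 1])

```text
time: 25.65
tool_pos: [0.4264, -0.3159, 0.2492]
eef_rot: [-3.141, -0.001, 1.604]
force: [0.3, 0.3, 0.1]
finger_gap: 0.0873
```

```bash
python3 w.py w13;  python3 p.py .426 -.318 .107 1.6
```

```text
25.65 [ 0.4264 -0.3159  0.2492] [-3.1412e+00 -9.0000e-04  1.6042e+00] [0.3 0.3 0.1] 0.0873
t 25.7 pos [ 0.4263 -0.3161  0.2493] rpy [-3.1413e+00 -7.0000e-04  1.6041e+00] F [-0.5 -0.2 -0. ] gap 0.0868
before turn, tool mm [ -1.9  -0.4 142.3]
turn deg 0.23 after turn mm [ -1.9  -0.4 142.3]
```

View pics/w13.png

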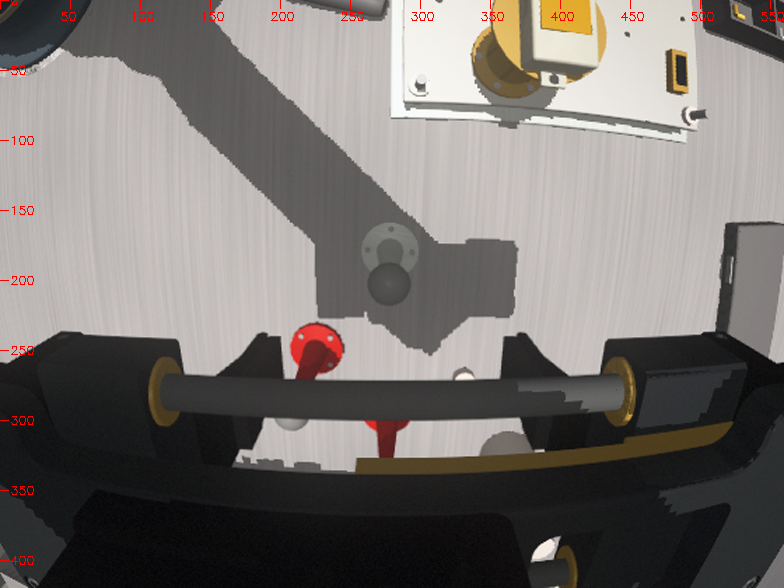

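```bash
python3 - <<'E'
from h import *
s,c=pickle.load(open("w13.pkl","rb"));W=wcam(c,s)
print(wunproj(c,W,(277.5,202.3),.126),wunproj(c,W,(278.3,178),.008),wunproj(c,W,(225.5,248.5),.008))
E
```

```text
[ 0.42451951 -0.31616487  0.126     ] [ 0.42466584 -0.31507443  0.008     ] [ 0.3562085 -0.4137928  0.008    ]
```

Emit:
carry_out(rows=[0, -1.8, 30, 0, 1, 0, 0, 40, 0, 1, 0, 0, 40, 0, 1, 0, 0, 22, 0, 1, 0, 0, 10, 0, 1, 0, 0, 0, 0, 1, 0, 0, 0, 0, 1, 0, 0, 0, 0, -1, 0, 0, 0, 0, -1, 0, 0, 0, 0, -1, 0, 0, 0, 0, -1, 0, 0, 0, 0, -1, 0, 0, 0, 0, -1, 0, 0, 0, 0, -1, 0, 0, 0, 0, -1])

```text
time: 27.2
tool_pos: [0.4236, -0.3175, 0.1076]
eef_rot: [-3.141, -0.0, 1.601]
force: [0.4, 0.2, 0.1]
finger_gap: 0.031
```

```bash
python3 w.py w14;  python3 p.py .612 -.022 .25 1.61
```

```text
27.2 [ 0.4236 -0.3175  0.1076] [-3.1415e+00 -1.0000e-04  1.6014e+00] [0.4 0.2 0.1] 0.031
t 27.25 pos [ 0.4237 -0.3176  0.1076] rpy [ 3.1416 -0.      1.6014] F [ 0.3 -0.4  0.2] gap 0.0272
before turn, tool mm [ 289.7  197.3 -142.4]
turn deg -0.49 after turn mm [ 288.   199.8 -142.4]
```

View pics/w14.png

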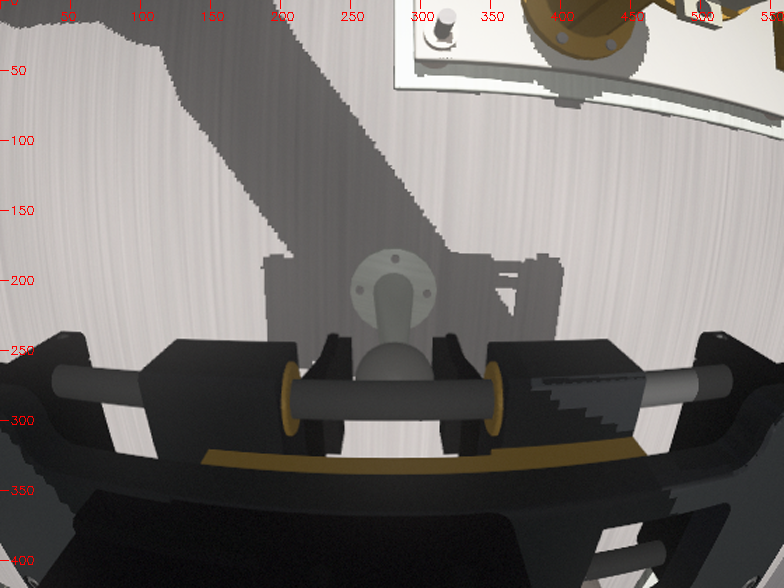

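Emit:
carry_out(rows=[0, 0, 0, 0, -1, 0, 0, 0, 0, -1])

```text
time: 27.45
tool_pos: [0.4237, -0.3175, 0.1076]
eef_rot: [3.142, -0.0, 1.601]
force: [0.3, 0.0, -0.4]
finger_gap: 0.026
```

```bash
python3 w.py w15; python3 - <<'E'
from h import *
s,c=pickle.load(open("w15.pkl","rb"));W=wcam(c,s)
crop(c,240,165,80,120,6,"pics/w15e.png")
print(wunproj(c,W,(280.7,207),.008))
E
```

```text
27.45 [ 0.4237 -0.3175  0.1076] [ 3.1415 -0.      1.6014] [ 0.3  0.  -0.4] 0.026
[ 0.42467448 -0.31575368  0.008     ]
```

View pics/w15e.png

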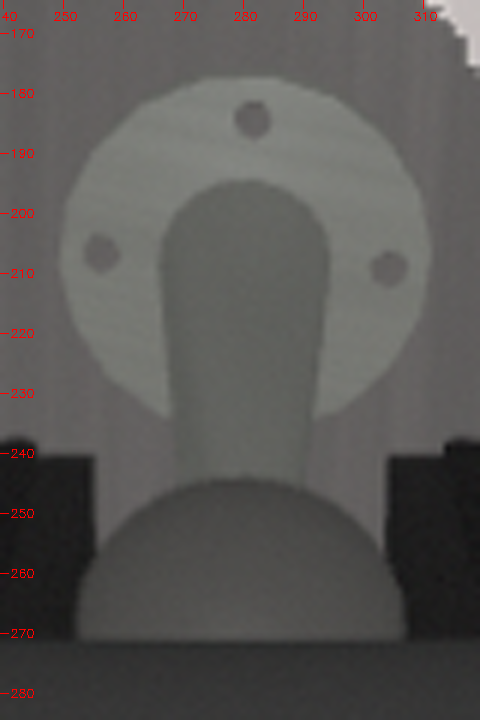

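Emit:
carry_out(rows=[0, 0, -3, 0, -1, 0, 0, -5, 0, -1, 0, 0, 0, 0, -1, 0, 0, 0, 0, -1])

```text
time: 27.9
tool_pos: [0.4237, -0.3175, 0.1158]
eef_rot: [3.141, -0.0, 1.601]
force: [0.0, 0.4, -2.0]
finger_gap: 0.0259
```

```bash
python3 w.py w16; python3 - <<'E'
from h import *
s,c=pickle.load(open("w16.pkl","rb"));W=wcam(c,s)
crop(c,240,165,80,120,6,"pics/w16e.png")
E
```

```text
27.9 [ 0.4237 -0.3175  0.1158] [ 3.1413 -0.      1.6014] [ 0.   0.4 -2. ] 0.0259
```

View pics/w16e.png

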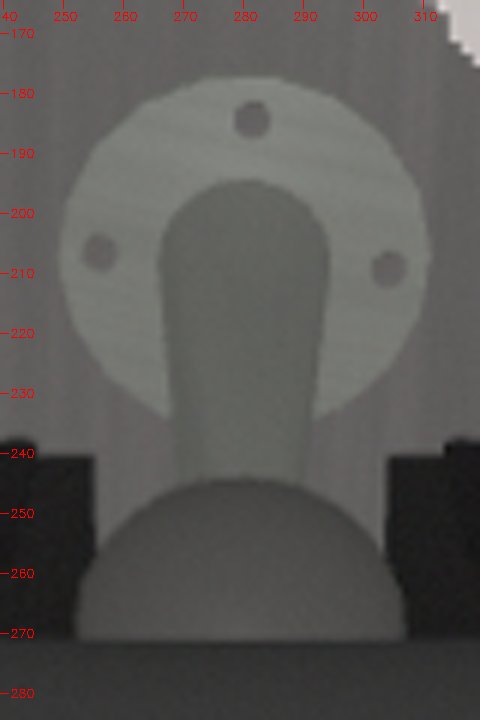

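Emit:
carry_out(rows=[0, 0, -15, 0, -1, 0, 0, -30, 0, -1, 0, 0, -40, 0, -1, 0, 0, -40, 0, -1, 0, 0, -40, 0, -1, 0, 0, -30, 0, -1, 0, 0, -14, 0, -1, 0, 0, 0, 0, -1])

```text
time: 28.75
tool_pos: [0.4241, -0.3183, 0.3266]
eef_rot: [3.138, 0.001, 1.601]
force: [-0.4, 1.3, -2.2]
finger_gap: 0.0265
```

Emit:
carry_out(rows=[5, 3, 0, 0, -1, 10, 7, 0, 0, -1, 18, 12, 0, 0, -1, 24, 17, 0, 0, -1, 28, 19, 0, 0, -1, 30, 20, 0, 0, -1, 30, 20, 0, 0, -1, 30, 20, 0, 0, -1, 30, 20, 0, 0, -1, 27, 19, 0, 0, -1, 22, 15, 0, 0, -1, 16, 12, 0, 0, -1, 10, 7, 0, 0, -1, 5, 3, 0, 0, -1, 3, 2, 0, 0, -1, 0, 0, 0, 0, -1, 0, 0, 0, 0, -1])

```text
time: 30.45
tool_pos: [0.6103, -0.025, 0.3249]
eef_rot: [3.141, 0.0, 1.6]
force: [0.3, -0.8, -1.6]
finger_gap: 0.026
```

```bash
python3 w.py w17;  python3 p.py .611 -.0237 .149 1.61
```

```text
30.45 [ 0.6103 -0.025   0.3249] [3.1415e+00 2.0000e-04 1.5996e+00] [ 0.3 -0.8 -1.6] 0.026
t 30.5 pos [ 0.6103 -0.0249  0.3249] rpy [3.1413 0.     1.5995] F [ 0.3  0.1 -1.3] gap 0.0264
before turn, tool mm [  1.2   0.7 175.9]
turn deg -0.6 after turn mm [  1.2   0.7 175.9]
```

View pics/w17.png

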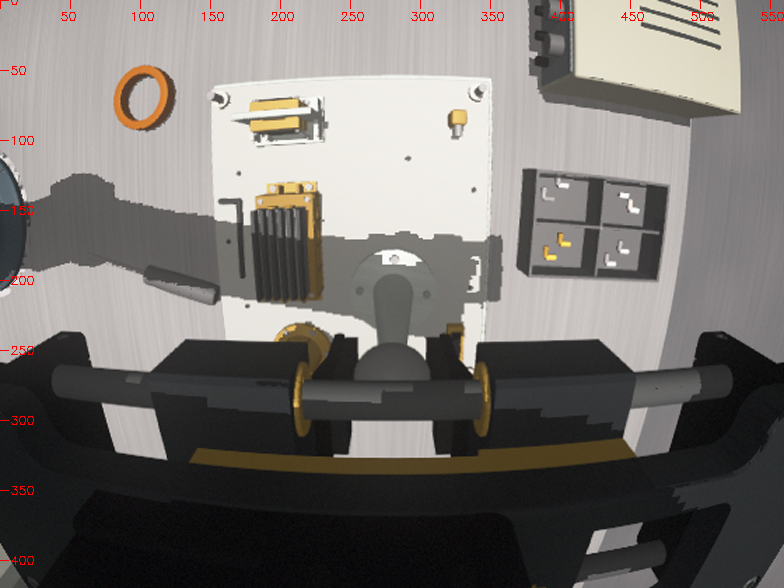

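Emit:
carry_out(rows=[1, 0.5, 15, 0, -1, 0, 0, 30, 0, -1, 0, 0, 35, 0, -1, 0, 0, 35, 0, -1, 0, 0, 28, 0, -1, 0, 0, 15, 0, -1, 0, 0, 8, 0, -1, 0, 0, 3, 0, -1, 0, 0, 0, 0, -1, 0, 0, 0, 0, -1, 0, 0, 0, 0, -1])

```text
time: 31.6
tool_pos: [0.6119, -0.0227, 0.1568]
eef_rot: [3.139, -0.0, 1.601]
force: [0.4, -0.5, -1.9]
finger_gap: 0.0264
```

```bash
python3 p.py .611 -.0237 .1476 1.61
```

```text
t 31.6 pos [ 0.6119 -0.0227  0.1568] rpy [ 3.1394e+00 -3.0000e-04  1.6014e+00] F [ 0.4 -0.5 -1.9] gap 0.0264
before turn, tool mm [-1.  -1.   9.2]
turn deg -0.49 after turn mm [-1.  -1.   9.2]
```

Emit:
carry_out(rows=[0, 0, 3, 0, -1, 0, 0, 2, 0, -1, 0, 0, 1.5, 0, -1, 0, 0, 1, 0, -1, 0, 0, 0.5, 0, -1, 0, 0, 0, 0, -1, 0, 0, 0, 0, -1])

```text
time: 32.3
tool_pos: [0.6112, -0.0226, 0.1476]
eef_rot: [-3.142, -0.0, 1.601]
force: [0.0, -0.3, -2.1]
finger_gap: 0.0262
```

Emit:
carry_out(rows=[0, 0, 0.7, 0, -1, 0, 0, 0, 0, -1, 0, 0, 0.7, 0, -1, 0, 0, 0, 0, -1])

```text
time: 32.7
tool_pos: [0.6118, -0.0227, 0.1474]
eef_rot: [3.14, -0.0, 1.601]
force: [-0.6, 0.2, 5.9]
finger_gap: 0.0263
```

Foot contact (force +8 N). Open slowly, then rise.

Emit:
carry_out(rows=[0, 0, 0, 0, -0.5, 0, 0, 0, 0, -0.4, 0, 0, 0, 0, -0.3, 0, 0, 0, 0, -0.1, 0, 0, 0, 0, 0.2, 0, 0, 0, 0, 0.5, 0, 0, 0, 0, 0.5, 0, 0, -5, 0, 0.5, 0, 0, -20, 0, 0.5, 0, 0, -40, 0, 0.5, 0, 0, -40, 0, 0.5, 0, 0, -40, 0, 0.5, 0, 0, -20, 0, 0.5, 0, 0, 0, 0, 0.5, 0, 0, 0, 0, 0.5])

```text
time: 34.2
tool_pos: [0.6109, -0.0226, 0.311]
eef_rot: [-3.141, -0.0, 1.601]
force: [-0.5, 0.4, 0.1]
finger_gap: 0.0653
```

```bash
python3 w.py w18; python3 - <<'E'
from cell import *
from h import *
d={}
for n in("scene","top"):
    d[n]=snapshot(n)
pickle.dump((sense(),d),open("d1.pkl","wb"))
crop(d["scene"],150,120,200,200,3.9,"pics/f1.png")
crop(d["top"],195,120,130,120,6,"pics/f2.png")
E
```

```text
34.2 [ 0.6109 -0.0226  0.311 ] [-3.1414e+00 -3.0000e-04  1.6014e+00] [-0.5  0.4  0.1] 0.0653
```

View pics/w18.png

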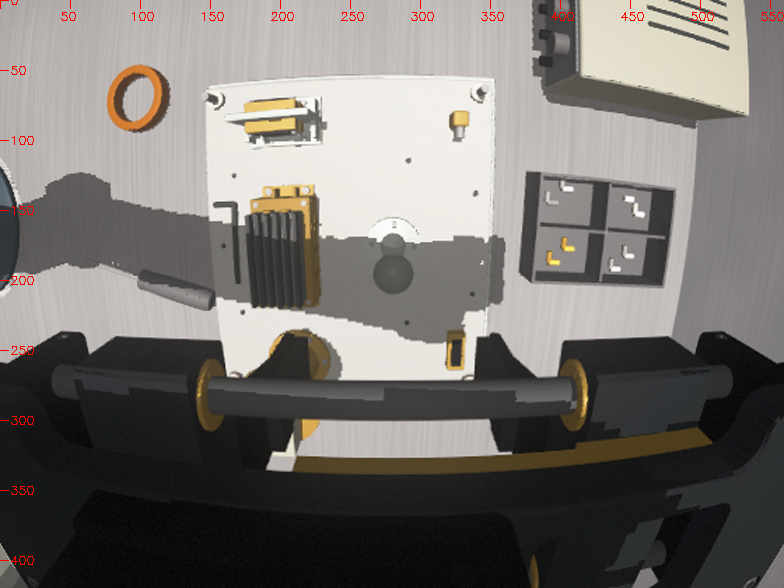

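View pics/f1.png

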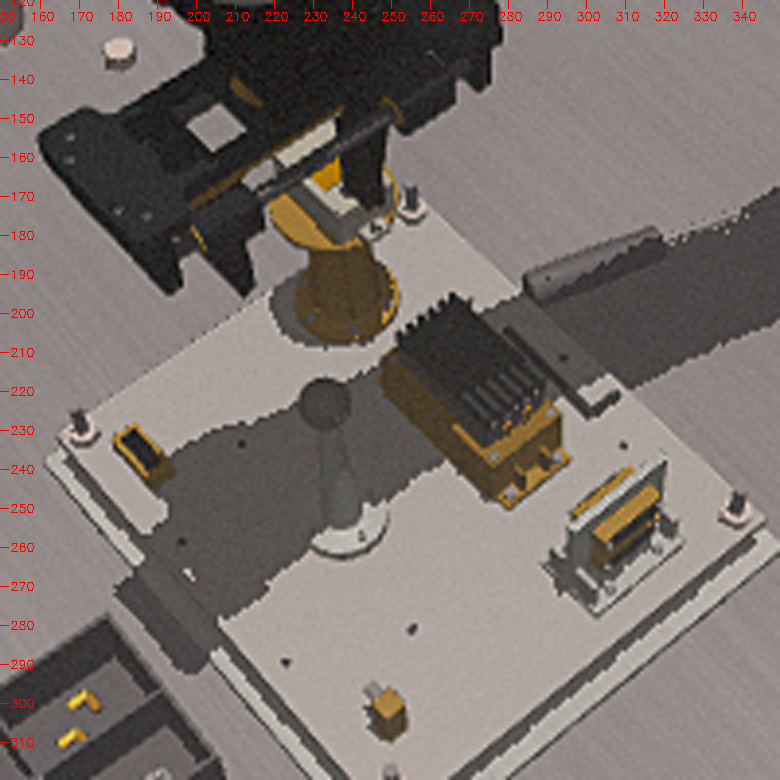

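View pics/f2.png

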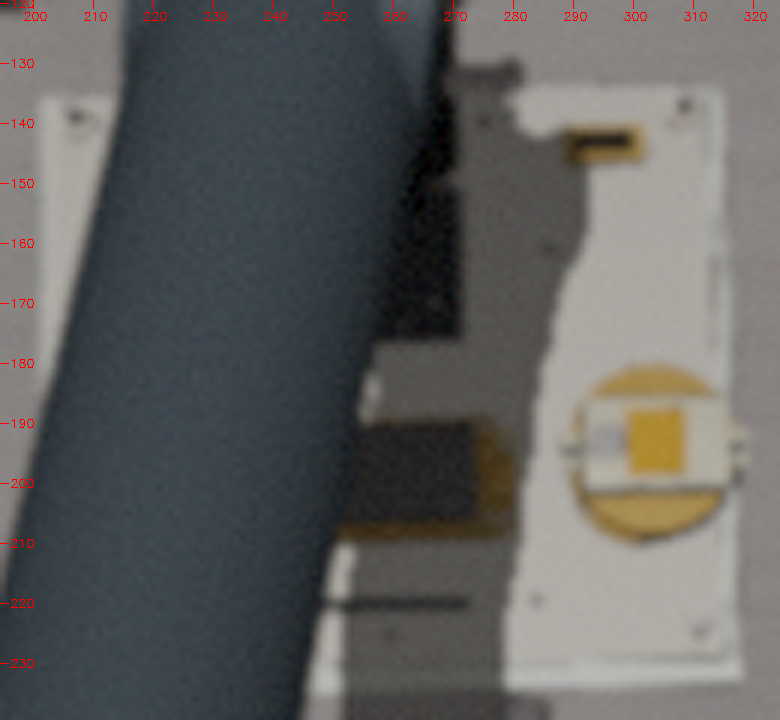

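Emit:
carry_out(rows=[20, 0, -20, 0, 0.5, 40, 0, -20, 0, 0.5, 45, 0, 0, 0, 0.5, 45, 0, 0, 0, 0.5, 45, 0, 0, 0, 0.5, 45, 0, 0, 0, 0.5, 45, 0, 0, 0, 0.5, 30, 0, 0, 0, 0.5, 10, 0, 0, 0, 0.5, 0, 0, 0, 0, 0.5, 0, 0, 0, 0, 0.5])

```text
time: 35.45
tool_pos: [0.6017, 0.2997, 0.3508]
eef_rot: [-3.141, 0.002, 1.599]
force: [0.0, -0.5, 0.6]
finger_gap: 0.0651
```

```bash
python3 - <<'E'
from cell import *
from h import *
d={}
for n in("scene","top"):
    d[n]=snapshot(n)
pickle.dump((sense(),d),open("d2.pkl","wb"))
crop(d["scene"],200,130,110,140,5.5,"pics/g1.png")
crop(d["top"],205,135,125,90,6.3,"pics/g2.png")
s,c=pickle.load(open("w18.pkl","rb"));crop(c,165,125,150,105,5.3,"pics/g3.png")
s,c=pickle.load(open("w12.pkl","rb"));crop(c,225,145,110,115,5.2,"pics/g4.png")
E
```

```text
(no output)
```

View pics/g1.png

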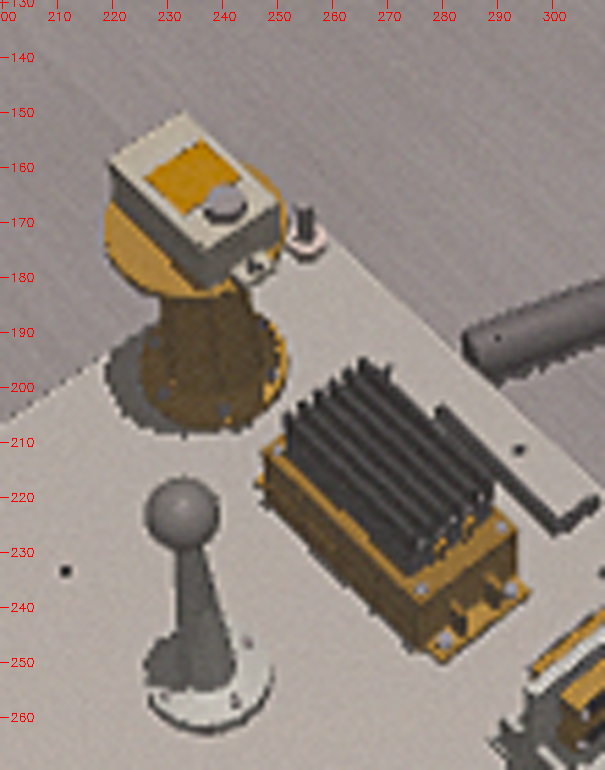

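View pics/g2.png

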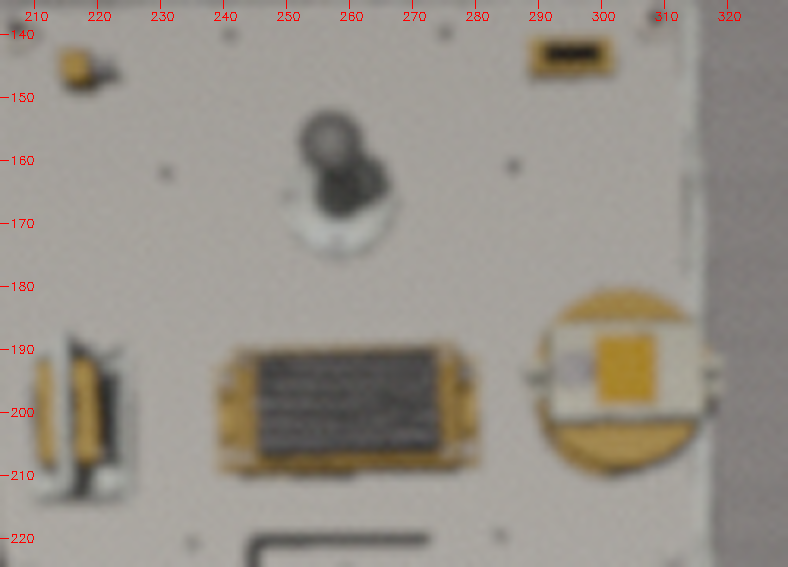

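View pics/g3.png

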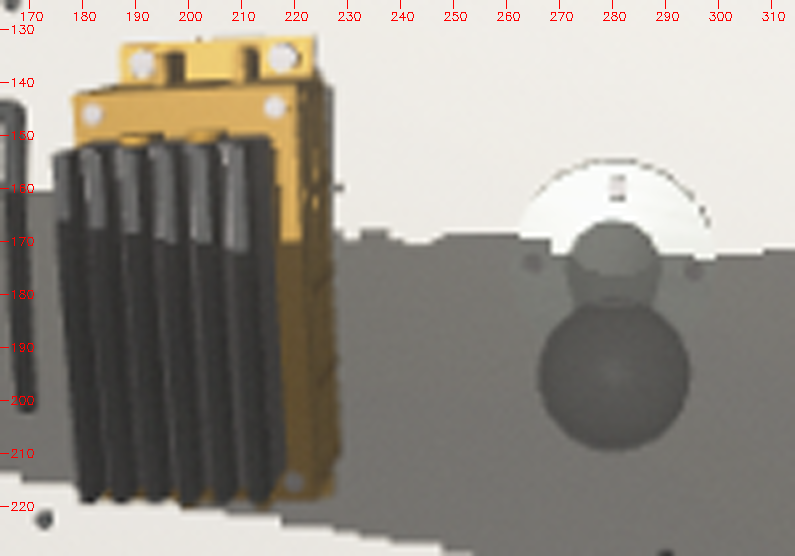

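View pics/g4.png

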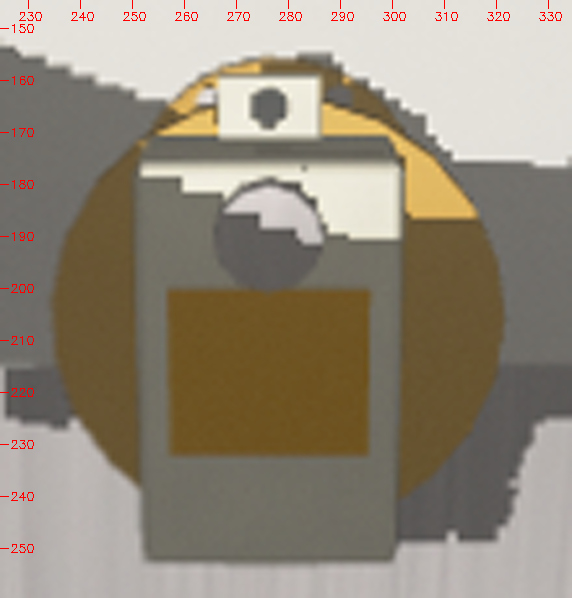

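```bash
python3 - <<'E'
from h import *
s,d=pickle.load(open("d2.pkl","rb"));t=d["top"];sc=d["scene"]
C=np.mean([unproj(t,u,.11) for u in[(244.5,190),(274,190),(274.5,207),(245,207.5)]],0)
print('conv top',C)
print('box ends',unproj(t,(239.5,200),.045),unproj(t,(281,199),.045))
print('probe foot',unproj(t,(258.3,166.5),.048),'scene',unproj(sc,(237,251.5),.048),'ball',unproj(sc,(232.3,223),.166),unproj(t,(257,157.5),.166))
s,c=pickle.load(open("w12.pkl","rb"));W=wcam(c,s)
H=np.mean([wunproj(c,W,u,.173) for u in[(251,176),(302,176),(301,252),(252,252)]],0)
F=(wunproj(c,W,(234.5,203),.145),wunproj(c,W,(321.5,205),.145));print('head',H,'flange L/R',F)
s,c=pickle.load(open("w18.pkl","rb"));W=wcam(c,s)
print('wrist box lid', [wunproj(c,W,u,.08).round(4) for u in[(178.5,143),(225.5,140)]],'ball',wunproj(c,W,(280,195.5),.166),'foot front',wunproj(c,W,(280,154.5),.048))
E
```

```text
conv top [ 0.50920323 -0.02825483  0.11      ]
box ends [0.5130518  0.03074077 0.045     ] [ 0.51700619 -0.08804982  0.045     ]
probe foot [ 0.61041778 -0.02196708  0.048     ] scene [ 0.61327133 -0.02346728  0.048     ] ball [ 0.61282471 -0.02446585  0.166     ] [ 0.61103986 -0.02194629  0.166     ]
head [ 0.51638673 -0.14420299  0.173     ] flange L/R (array([ 0.47986923, -0.14263711,  0.145     ]), array([ 0.55537114, -0.14223049,  0.145     ]))
wrist box lid [array([0.4835, 0.0217, 0.08  ]), array([0.5436, 0.0254, 0.08  ])] ball [ 0.61131909 -0.02174026  0.166     ] foot front [0.61054836 0.00557631 0.048     ]
```

```bash
python3 -c "
from cell import *
print(job_done());s=sense();print(s['time'],s['force'])"
```

```text
the job is handed in; nothing more can be done
None
the job is handed in; nothing more can be done
```

I placed all four units and handed the job in at about 36 s of the 112 s allowed. I set each unit down until the force showed contact before opening the fingers. The robot gives no verdict, so the figures below are my own readings from the camera images.

| Unit | Final position (m) | Check |
|---|---|---|
| Gold electronics box | about (0.513, -0.027) | 2 mm from the midpoint of mast and bracket; about 0.04 rad yaw, in line with the two |
| Finned converter | on the box | within about 4 mm of the box centre, parallel to it |
| White sensor head | on the mast flange | 1–2 mm from the flange centre |
| Ball-tipped probe | about (0.611, -0.0225) | standing upright about 98 mm straight behind the box |

- **Final pictures:** they show everything upright, with the arm well clear and the red probes untouched.
- **Disagreement:** readings of the same point from different cameras differed by 2–4 mm, for example in the x of the box and converter. That is well inside the tolerances.
- **Probe grip:** the fingers read 26 mm across the 28 mm ball. A small test lift showed the grip was firm, and the probe did not slip.

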